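# Unlock the drying rack and move the painted panel to the varnishing easel

## Task

Lift the yellow locking bar straight up and level out of the two grey brackets of the drying rack, both ends together, and, keeping it level, lay it down centred in both cradles of the black bar rest. Then draw the painted panel out of the rack and set it on the ledge of the empty white easel, orange band down, painted face outward, centred and leaning on its back board. Drop nothing, and leave the jar, the painted blocks and the brush where they are.

Things in the scene. Friction and masses are not known exactly. Their poses are not given: they have to be found in the camera images.
- rack: Fixed dark brown wooden drying rack, base 185 x 216 x 12 mm. Origin on the table straight below point rack_corner; z up, y along the ledge, +x is the side that the panel faces. Its 8 mm back board leans 40 degrees from vertical, upper end towards -x, 90 mm up the slope from the corner. Side cheeks, 50 mm up the slope, inner faces 59 mm either side of the middle.
- rack_corner (a point): Middle of the corner where the rack's sloping back board meets its ledge, 35 mm above the table. The ledge is square to the board, 18 mm deep, with a front lip 14 mm high.
- rack_slots (a point): Midpoint between the rack's two grey U brackets at slot floor height: rack x = -118 mm, y = 0, 174 mm above the table. The brackets stand on posts at rack y = +-90 mm; slot tops 204 mm above the table, slots 22 mm wide along x, open upward and along y; each bracket 34 mm along x, 16 mm along y.
- bar: Loose yellow bar with brass ends, 18 (x) x 220 (y) x 24 (z) mm, about 0.12 kg. Origin at its centre; y along its length. It starts in the two brackets of the rack, underside on the slot floors, some 2 mm free either side, right over the top edge of the panel.
- bar_left (a point): Centre of the bar's +y end face, 110 mm from its centre.
- bar_right (a point): Centre of the bar's -y end face, 110 mm from its centre.
- rest: Fixed black bar rest, base 40 x 180 x 12 mm. Origin on the table at its middle; y along its length. Two open-topped U cradles at y = +-75 mm, each 16 mm along y: slot floor 30 mm and slot tops 52 mm above the table, slot 32 mm wide along x. The bar lies along y in both, either way round, its centre then 42 mm above the table.
- panel: Loose panel 12 x 110 x 150 mm (x, y, z), 0.14 kg: blue, white dot ring, orange band at foot, bare wood at top. Origin: middle of its back face's bottom edge; x out of the painted face, z up the panel. Starts in the rack, leaning 40 degrees, origin at rack_corner, back on the board; its upper 60 mm stick out beyond the board, to be pinched front to back with the tool tilted along it; comes out along its slope.
- easel: Fixed white-painted easel, base 150 x 150 x 12 mm. Origin on the table straight below point easel_corner; z up, y along the ledge, +x is the side that the panel is to face. Its 8 mm back board, 150 mm wide, leans 28 degrees from vertical, upper end towards -x, 90 mm up the slope from the corner. No cheeks.
- easel_corner (a point): Middle of the corner where the easel's sloping back board meets its ledge, 40 mm above the table; the set-down panel's origin belongs here, its back on the board. The ledge is square to the board, 22 mm deep, with a front lip 14 mm high.
- jar: Bystander: paint jar with red lid, 56 mm across, 75 mm high; origin at the centre of its underside.
- orange_block: Bystander: orange painted block 70 x 70 x 30 mm; origin at the centre of its underside.
- black_box: Bystander: black painted block 60 x 80 x 45 mm; origin at the centre of its underside.
- brush: Bystander: paint brush 180 mm long lying beyond the rack and easel; origin under it, x along it.

How it is judged:
By the outcome, as a careful person would: the job done as asked, in the order asked, and still so for the second after the job is handed in, with the robot touching nothing.
It also fails if it takes over 66 s, if anything falls off the work surface, if the arm or the gripper's body presses on something with over 40 N, if the wrist force passes 120 N, or if a joint passes its speed limit or range.

## Robot

A 6-joint arm with a two-finger parallel gripper is mounted at the origin on the work surface. World frame = base frame: x ahead of the robot, y to its left, z up, the work surface at z = 0. Lengths are in m, angles in rad, forces in N, time in s.
With the tool pointing down it reaches from about 0.25 to 0.725 m from the base axis. Payload 4 kg.
Tool frame: the origin (TCP) lies on the centre line of the jaws, within the pads' length; the fingertips stand 17 mm ahead of it and the grasp point (between the pads) lies 2 mm behind it; z points along the fingers, y is the line along which they close (so a half turn about z gives the same grasp; the last joint's range is limited). The gripper opens to 85 mm and grips with 20 to 120 N. Pads are 22 mm wide; open, the fingers measure 114 mm over their backs; the gripper's body (76 mm by 85 mm) begins 54 mm behind the grasp point. The pads swing forward as they close: fully open they stand 13 mm farther back than shut.
Start: joints at [-1.343, 0.241, 0.005, 1.335, 0, 1.571], TCP at [0.113, -0.487, 0.215] pointing down, gripper open.
Joint ranges: [-2.72, 2.72], [-1.05, 1.87], [-1.09, 1.28], [-1.99, 2.15], [-1.42, 1.44], [-3.14, 3.14]. Speed limits (rad/s): [2.79, 2.79, 3.14, 3.14, 3.14, 3.14].

## Interface

Orientations are given as a unit quaternion [x, y, z, w].
In Python, from workcell import bot, camera, get_calibration gives the robot as it stands.
- The arm moves only by the tool apply_moves, never from a script. Its argument "steps" is a list of rows, each a list of 3 entries, a list of its own where there are three numbers: the shift along the tool's x, y, z as a fraction of full scale, then the turn, a rotation vector about the tool's x, y, z as a fraction of full scale, then the opening, from 0 (shut) to 1 (fully open). A call has exactly 8 rows; each row shifts and turns the commanded pose from where the row before left it, along the tool's axes as they then stand; what a row does not reach is not made up. Full scale, the value 1, is 20 cm for a shift and pi rad for a turn. A row lasts 1/12 s, in which the tool goes at most 41.7 mm and 7.16 degrees, less where a joint would pass 70% of its speed; a pose out of reach is approached as far as the arm can. A call with a number of a shift or a turn outside -1 to 1 is refused whole. A call with a gripper value outside its range is refused whole. The fingers move at their own pace and stop on an object; the grip force is fixed at half the most. Time passes only in rows, so rows that do not move let the fingers close, or fill a call up. It gives the time, the measured TCP pose, the force, the opening and the grip force at its end, in the units of the state.
- bot.get_obs(): the state, without advancing time (a new reading comes with each control period).
- camera(name): name is "scene" or "side" or "wrist"; returns (picture, depth): 480x640x3 uint8, red, green, blue; 480x640 float32, m along the optical axis (not along the pixel's ray), 0 where there is no reading.
- get_calibration(name): a dict with "fov_y" (degrees; the focal length in pixels is half the picture's height over the tangent of half this angle, whatever the lens; pixels are square), "cx", "cy" (the principal point, pixels), "rvec" (rotation vector, rad) and "tvec" (3), from world to camera coordinates, as OpenCV has them. Camera axes: x right, y down, z forward; pixel columns grow to the right and rows downward; lengths in m; the calibration is good to about 2 mm. A picture is of the moment at which its call begins: read the wrist's pose just before it. get_calibration takes no time and is no camera call; for the wrist camera it gives the pose at the moment of the call.
- bot.job_done(): hands the job in; it is judged then, once.
The state is a dict: "clock": time; "joint_pos": joint angles; "joint_vel": joint speeds; "tau": joint torques, N m; "eef_pos": TCP position; "tool_rot": TCP orientation; "ft_force": force on the tool from outside, world axes, zero at the start; "ft_torque": the same for the moment, N m; "grip_width": finger opening in m; "grasp_force": force on a finger pad.
Only numpy, scipy, OpenCV 4.12 (cv2) and the standard library are available. Lean on these libraries where they do the work, as an engineer would, in place of code of your own. Each camera call takes 0.05 s, during which the arm holds its last target. There are 200 camera calls.

## Working session

There is one attempt and no reset: what is moved stays moved. The work goes in short steps, Python scripts to look and compute and a tool call to move; the robot and the scene stay as the last step left them, time stands still between calls to the robot, and variables do not carry over. Pictures are saved under pics/ and viewed, at most 10 in all, crops included, and the job is handed in when it is done.

Besides the shell and the picture viewer there is one more tool, called after "Emit:" in YAML: its name, and indented under it one key for each argument. apply_moves: Moves the arm, as the interface text tells. Its arguments: {"type":"object","properties":{"steps":{"type":"array"}},"required":["steps"]}

```bash
mkdir -p pics; cat > h.py <<'E'
import numpy as np, cv2
from workcell import bot, camera, get_calibration
from scipy.spatial.transform import Rotation as R
def cal(n):
    c=get_calibration(n); f=240/np.tan(np.radians(c['fov_y'])/2)
    K=np.array([[f,0,c['cx']],[0,f,c['cy']],[0,0,1]]); return K,cv2.Rodrigues(np.array(c['rvec'],float))[0],np.array(c['tvec'],float).ravel()
def cloud(n,d):
    K,Rm,t=cal(n); v,u=np.mgrid[:480,:640]
    p=np.stack([(u-K[0,2])/K[0,0]*d,(v-K[1,2])/K[1,1]*d,d],-1)
    return (p-t)@Rm
def onplane(n,u,v,z):
    K,Rm,t=cal(n); c=-Rm.T@t; r=Rm.T@np.linalg.inv(K)@[u,v,1]; return c+r*(z-c[2])/r[2]
E
python3 - <<'E'
from h import *
for n in("scene","side"):
    p,d=camera(n); np.savez(f'pics/{n}0.npz',p=p,d=d,c=cloud(n,d)); cv2.imwrite(f'pics/{n}0.png',p[...,::-1])
    K,Rm,t=cal(n);print(n,K[0,0],-Rm.T@t)
print(bot.get_obs()); print(get_calibration("scene"))
E
```

```text
scene 436.91393174936286 [1.0781291  0.18052309 0.78507772]
side 590.3624658729096 [0.41905005 0.74205809 1.07100752]
{'clock': 0.1, 'joint_pos': array([-1.34296020e+00,  2.41354664e-01,  3.86387754e-03,  1.33523502e+00,
       -2.51675191e-05,  1.57081924e+00]), 'joint_vel': array([-0.00016984, -0.00190888,  0.00129238, -0.00077874, -0.00124611,
        0.00084106]), 'tau': array([ 1.23872223e-04, -3.73136616e+01,  2.53010756e+01,  1.08709442e-02,
        6.13535462e-06, -7.54622562e-06]), 'eef_pos': array([ 0.11278976, -0.4864877 ,  0.21449541]), 'tool_rot': array([ 9.93519190e-01,  1.13660407e-01, -1.22176632e-04, -9.57052604e-04]), 'ft_force': array([ 0.19957406, -0.25519835, -0.68474958]), 'ft_torque': array([ 0.02754097,  0.01334045, -0.0124575 ]), 'grasp_force': 0.0, 'grip_width': 0.08532835936333678}
{'fov_y': 57.56062473184769, 'cx': 320.4206246930729, 'cy': 245.90062253319917, 'rvec': array([ 1.5254352 ,  2.17965991, -0.77660621]), 'tvec': array([ 0.21532118, -0.3493379 ,  1.28175574])}
```

View pics/scene0.png

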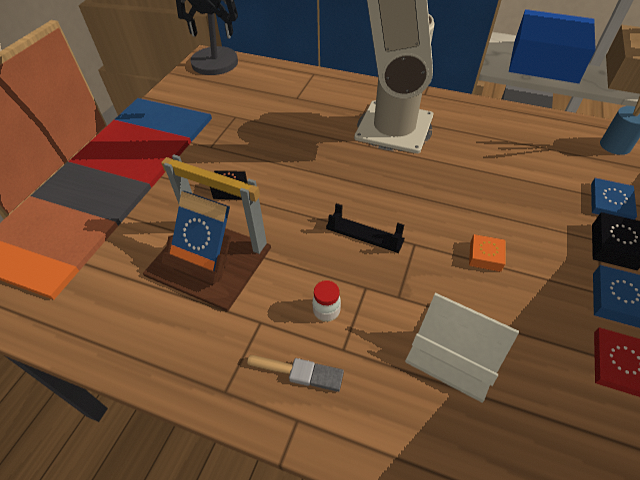

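View pics/side0.png

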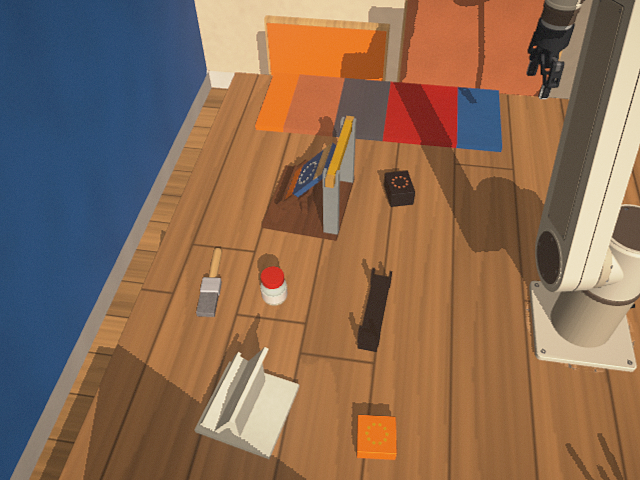

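Scene view: the bar runs from (165,160) to (258,192), with the panel below it at (200,235). The rest is at (365,230), the easel at (463,345), the jar at (326,300), the orange block at (488,252) and the black box at (230,183). The side view shows the same layout, with the bar around (343,150), the rest at (375,310) and the easel at (248,400).

```bash
cat > m.py <<'E'
from h import *
def pca(q,name):
    xy=q[:,:2].astype(np.float32); r=cv2.minAreaRect(xy)
    print(name,len(q),'rect',np.round(r[0],4),np.round(r[1],4),round(r[2],1),'zmed %.4f zmax %.4f'%(np.median(q[:,2]),np.percentile(q[:,2],99)))
def main():
  for n in("scene","side"):
    f=np.load(f'pics/{n}0.npz'); p,d,c=f['p'],f['d'],f['c']
    hsv=cv2.cvtColor(p,cv2.COLOR_RGB2HSV); H,S,V=hsv[...,0],hsv[...,1],hsv[...,2]
    x,y,z=c[...,0],c[...,1],c[...,2]
    ok=(d>0)&(x>.2)&(x<.9)&(y>-.5)&(y<.5)
    print(n,'table z',np.median(z[ok&(abs(z)<.02)]))
    bar=ok&(H>18)&(H<30)&(S>170)&(V>90)&(z>.15)
    pca(c[bar&(z>.192)],'bartop'); 
    dark=ok&(V<70)&(z>.006)
    nl,lab,st,ce=cv2.connectedComponentsWithStats(dark.astype(np.uint8))
    for i in range(1,nl):
        if st[i,4]>60: pca(c[lab==i],'dark%s'%np.round(ce[i]))
    blue=ok&(H>95)&(H<125)&(S>90)&(z>.03)&(y<0)
    pca(c[blue],'blue')
    wh=ok&(S<60)&(V>120)&(y>-.0)&(z>.006)
    nl,lab,st,ce=cv2.connectedComponentsWithStats(wh.astype(np.uint8))
    for i in range(1,nl):
        if st[i,4]>60: pca(c[lab==i],'white%s'%np.round(ce[i]))
    org=ok&(H<18)&(S>200)&(V>150)&(z>.02)
    nl,lab,st,ce=cv2.connectedComponentsWithStats(org.astype(np.uint8))
    for i in range(1,nl):
        if st[i,4]>60: pca(c[lab==i],'org%s'%np.round(ce[i]))
main()
E
python3 m.py
```

```text
scene table z -0.0002632633438215325
bartop 666 rect [ 0.5423 -0.2645] [0.1891 0.0216] 86.0 zmed 0.1974 zmax 0.1997
dark[174. 182.] 172 rect [ 0.5488 -0.3498] [0.0137 0.0223] 34.6 zmed 0.1583 zmax 0.1986
dark[235. 175.] 185 rect [ 0.4397 -0.2566] [0.2457 0.0672] 51.0 zmed 0.0443 zmax 0.0726
dark[222. 194.] 165 rect [ 0.4789 -0.2532] [0.2174 0.0584] 54.2 zmed 0.0174 zmax 0.0429
dark[246. 207.] 101 rect [ 0.5663 -0.1761] [0.0163 0.0042] 79.0 zmed 0.1603 zmax 0.2004
dark[365. 231.] 1255 rect [0.4268 0.037 ] [0.1807 0.0446] 86.1 zmed 0.0124 zmax 0.0525
dark[194. 266.] 2051 rect [ 0.6429 -0.2691] [0.1339 0.2438] 26.3 zmed 0.0132 zmax 0.0974
blue 1855 rect [ 0.5203 -0.217 ] [0.3405 0.2827] 82.6 zmed 0.0990 zmax 0.1545
white[461. 345.] 6562 rect [0.6693 0.2825] [0.1494 0.094 ] 79.1 zmed 0.0624 zmax 0.1187
white[330. 309.] 286 rect [0.6589 0.0308] [0.0285 0.0516] 29.9 zmed 0.0414 zmax 0.0537
white[302. 370.] 424 rect [0.79   0.0269] [0.0403 0.037 ] 5.8 zmed 0.0193 zmax 0.0224
org[489. 248.] 548 rect [0.3977 0.3108] [0.0695 0.0678] 7.9 zmed 0.0297 zmax 0.0330
org[188. 256.] 281 rect [ 0.6553 
[... 320 characters left out ...]
ed 0.0425 zmax 0.0494
dark[374. 312.] 1430 rect [0.4271 0.0412] [0.1763 0.042 ] 85.7 zmed 0.0133 zmax 0.0529
blue 235 rect [ 0.6078 -0.2664] [0.1116 0.0803] 85.0 zmed 0.1188 zmax 0.1560
white[208. 296.] 643 rect [0.7888 0.0541] [0.0425 0.0965] 5.9 zmed 0.0178 zmax 0.0236
white[274. 294.] 383 rect [0.6453 0.0356] [0.0542 0.0336] 13.1 zmed 0.0369 zmax 0.0549
white[249. 407.] 5797 rect [0.6442 0.2877] [0.1524 0.1506] 79.2 zmed 0.0145 zmax 0.1195
org[294. 181.] 72 rect [ 0.6591 -0.2808] [0.087 0.016] 84.9 zmed 0.0594 zmax 0.0705
org[272. 277.] 397 rect [0.648  0.0238] [0.0465 0.0476] 30.4 zmed 0.0744 zmax 0.0789
org[376. 435.] 1434 rect [0.3978 0.3113] [0.0694 0.072 ] 6.5 zmed 0.0299 zmax 0.0342
```

```bash
cat > m2.py <<'E'
from h import *
def yawline(q): 
    a=cv2.fitLine(q[:,:2].astype(np.float32),cv2.DIST_HUBER,0,.01,.01).ravel(); v=a[:2]*np.sign(a[1]); return np.degrees(np.arctan2(-v[0],v[1])),a[2:]
def plane(q):
    for _ in range(4):
        m=q.mean(0); n=np.linalg.svd(q-m,full_matrices=False)[2][2]; n*=np.sign(n[2]); e=(q-m)@n; q=q[abs(e)<max(.002,1.5*e.std())]
    return n,m,q
for n in("scene","side"):
    f=np.load(f'pics/{n}0.npz'); p,d,c=f['p'],f['d'],f['c']
    hsv=cv2.cvtColor(p,cv2.COLOR_RGB2HSV); H,S,V=hsv[...,0],hsv[...,1],hsv[...,2]
    x,y,z=c[...,0],c[...,1],c[...,2]
    def ext(q,yaw,name):
        r=np.radians(yaw); ex=np.array([np.cos(r),np.sin(r)]); ey=np.array([-ex[1],ex[0]])
        u,v=q[:,:2]@ex,q[:,:2]@ey; lo=[np.percentile(w,1) for w in(u,v)];hi=[np.percentile(w,99) for w in(u,v)]
        mid=(np.array(lo)+hi)/2; print(n,name,'yaw %.2f'%yaw,'size',np.round(np.array(hi)-lo,4),'ctr',np.round(mid[0]*ex+mid[1]*ey,4),len(q))
    ok=(d>0)
    # bar: any px in box above 0.192 (top face), saturated yellow/brass
    b=ok&(abs(x-.543)<.035)&(abs(y+.265)<.14)&(z>.19)&(z<.205)
    bs=b&(S>90)&(H>12)&(H<35)
    w,_=yawline(c[bs&(z>.194)]); ext(c[bs&(z>.194)],w,'bar'); ext(c[b],w,'bar+brackets')
    r=ok&(abs(x-.427)<.05)&(abs(y-.04)<.12)&(z>.004)
    base=c[r&(z<.016)];top=c[r&(z>.046)]
    w,_=yawline(base); ext(base,w,'restbase'); ext(top,w,'resttop')
    e=ok&(y>.17)&(y<.42)&(x>.54)&(x<.8)&(S<70)&(z>.055)
    nn,m,q=plane(c[e&(z<.118)]); print(n,'easel plane',nn,'lean',np.degrees(np.arcsin(nn[2])),'yaw',np.degrees(np.arctan2(nn[1],nn[0])),m)
    w=np.degrees(np.arctan2(nn[1],nn[0])); ext(q,w,'easelboard'); s=(.04-m[2])/1; g=m[:2]+(nn[:2]/np.hypot(*nn[:2]))*(m[2]-.04)*np.tan(np.arcsin(nn[2])); print('  pt on board at z=.04',g)
    pm=ok&(y<-.17)&(y>-.36)&(x>.5)&(x<.75)&(((H>95)&(H<125)&(S>90)&(z>.05))|((H<14)&(S>200)&(V>120)&(z>.045)))&(z<.15)
    nn,m,q=plane(c[pm]); w=np.degrees(np.arctan2(nn[1],nn[0])); print(n,'panel',nn,'lean',np.degrees(np.arcsin(nn[2])),m); ext(q,w,'panel')
    wb=c[ok&(y<-.12)&(y>-.42)&(x>.45)&(x<.8)&(z>.008)&(z<.0155)]; a,_=yawline(c[bs]); ext(wb,a,'rackbase')
    eb=c[ok&(y>.15)&(y<.45)&(x>.5)&(x<.8)&(S<70)&(z>.008)&(z<.0155)]; ext(eb,11,'easelbase')
E
python3 m2.py
```

```text
scene bar yaw -4.60 size [0.0212 0.217 ] ctr [ 0.5428 -0.2642] 755
scene bar+brackets yaw -4.60 size [0.0338 0.2165] ctr [ 0.543  -0.2641] 1065
scene restbase yaw -3.98 size [0.0429 0.1759] ctr [0.4259 0.0386] 963
scene resttop yaw -3.98 size [0.0457 0.165 ] ctr [0.4248 0.0374] 109
scene easel plane [ 0.86106243 -0.16541365  0.48084283] lean 28.740462941837635 yaw -10.87427916588907 [0.64516347 0.28899941 0.08946049]
scene easelboard yaw -10.87 size [0.0339 0.1467] ctr [0.6458 0.287 ] 2612
  pt on board at z=.04 [0.67180066 0.28388229]
scene panel [ 0.76269859 -0.05543628  0.64437387] lean 40.11874638854367 [ 0.62715452 -0.27054159  0.09205326]
scene panel yaw -4.16 size [0.0664 0.1088] ctr [ 0.6278 -0.272 ] 1698
scene rackbase yaw -4.53 size [0.1828 0.214 ] ctr [ 0.6188 -0.268 ] 3273
scene easelbase yaw 11.00 size [0.0755 0.1394] ctr [0.7002 0.2772] 1441
side bar yaw -4.49 size [0.0184 0.2178] ctr [ 0.5454 -0.2628] 556
side bar+brackets yaw -4.49 size [0.0334 0.2179] ctr [ 0.5454 -0.2625] 710
side restbase yaw -3.84 size [0.0794 0.1772] ctr [0.4286 0.0446] 1100
side resttop yaw -3.84 size [0.0439 0.1667] ctr [0.428  0.0382] 104
side easel plane [ 0.63681513 -0.11217092  0.76281333] lean 49.71284617451698 yaw -9.989810509646873 [0.65793501 0.29337297 0.08922015]
side easelboard yaw -9.99 size [0.0727 0.1476] ctr [0.6615 0.2862] 872
  pt on board at z=.04 [0.71511947 0.28330029]
side panel [ 0.7370678  -0.03135524  0.67509104] lean 42.46122016897242 [ 0.63819056 -0.2558338   0.08287584]
side panel yaw -2.44 size [0.0885 0.109 ] ctr [ 0.6236 -0.2679] 151
side rackbase yaw -4.54 size [0.1839 0.2053] ctr [ 0.6211 -0.2617] 2063
side easelbase yaw 11.00 size [0.1767 0.1563] ctr [0.6415 0.2998] 2998
```

```bash
cat >> h.py <<'E'
def topdown(yaw):  # tool y at yaw deg, z down
    a=np.radians(yaw); y=np.array([np.cos(a),np.sin(a),0]); z=np.array([0,0,-1.]); return np.column_stack([np.cross(y,z),y,z])
def tilted(yaw,lean): # tool z down along a panel leaning 'lean' deg, tool y along its face normal
    a,l=np.radians(yaw),np.radians(lean); ex=np.array([np.cos(a),np.sin(a),0])
    y=ex*np.cos(l)+np.array([0,0,np.sin(l)]); z=ex*np.sin(l)-np.array([0,0,np.cos(l)]); return np.column_stack([np.cross(y,z),y,z])
def plan(p1,R1,N,grip,p0=None,R0=None):
    o=bot.get_obs(); p=np.array(o['eef_pos'] if p0 is None else p0); Rc=R.from_quat(o['tool_rot']) if R0 is None else R.from_matrix(R0)
    p1=np.array(p1,float); Re=R.from_matrix(R1); rows=[]
    for i in range(N):
        k=N-i; s=np.round(Rc.inv().apply((p1-p)/k)/.2,3); t=np.round((Rc.inv()*Re).as_rotvec()/k/np.pi,4)
        rows.append([s.tolist(),t.tolist(),grip]); p=p+Rc.apply(s*.2); Rc=Rc*R.from_rotvec(t*np.pi)
    for i in range(0,N,8): print(str(rows[i:i+8]).replace(' ',''))
    print('end',np.round(p,4)); return p,Rc.as_matrix()
E
python3 - <<'E'
from h import *
plan([.544,-.2635,.30],topdown(-4.5),16,1)
E
```

```text
[[[0.147,-0.038,-0.027],[-0.0,-0.0,-0.0252],1],[[0.15,-0.026,-0.027],[-0.0,-0.0,-0.0252],1],[[0.151,-0.014,-0.027],[-0.0,-0.0,-0.0251],1],[[0.152,-0.002,-0.027],[-0.0,-0.0,-0.0252],1],[[0.151,0.01,-0.027],[-0.0,-0.0,-0.0251],1],[[0.15,0.022,-0.026],[-0.0,-0.0,-0.0252],1],[[0.148,0.034,-0.027],[-0.0,-0.0,-0.0251],1],[[0.145,0.045,-0.026],[-0.0,-0.0001,-0.0252],1]]
[[[0.141,0.057,-0.027],[-0.0001,-0.0001,-0.0251],1],[[0.136,0.068,-0.027],[-0.0,-0.0,-0.0252],1],[[0.13,0.078,-0.026],[-0.0001,-0.0001,-0.0251],1],[[0.123,0.088,-0.027],[-0.0,-0.0,-0.0252],1],[[0.116,0.098,-0.027],[-0.0001,-0.0001,-0.0251],1],[[0.108,0.106,-0.026],[-0.0,-0.0,-0.0252],1],[[0.099,0.115,-0.027],[-0.0001,-0.0001,-0.0251],1],[[0.09,0.122,-0.026],[-0.0,0.0,-0.0252],1]]
end [ 0.5441 -0.2635  0.3   ]
```

Emit:
apply_moves:
  steps:
    - [[0.147, -0.038, -0.027], [0, 0, -0.025], 1]
    - [[0.15, -0.026, -0.027], [0, 0, -0.025], 1]
    - [[0.151, -0.014, -0.027], [0, 0, -0.025], 1]
    - [[0.152, -0.002, -0.027], [0, 0, -0.025], 1]
    - [[0.151, 0.01, -0.027], [0, 0, -0.025], 1]
    - [[0.15, 0.022, -0.026], [0, 0, -0.025], 1]
    - [[0.148, 0.034, -0.027], [0, 0, -0.025], 1]
    - [[0.145, 0.045, -0.026], [0, 0, -0.025], 1]

```text
clock: 0.77
eef_pos: [0.3297, -0.3745, 0.258]
tool_rot: [0.909, 0.417, -0.0, -0.0]
ft_force: [0.4, -1.0, 0.2]
grip_width: 0.0855
grasp_force: 0.0
```

Emit:
apply_moves:
  steps:
    - [[0.141, 0.057, -0.027], [0, 0, -0.025], 1]
    - [[0.136, 0.068, -0.027], [0, 0, -0.025], 1]
    - [[0.13, 0.078, -0.026], [0, 0, -0.025], 1]
    - [[0.123, 0.088, -0.027], [0, 0, -0.025], 1]
    - [[0.116, 0.098, -0.027], [0, 0, -0.025], 1]
    - [[0.108, 0.106, -0.026], [0, 0, -0.025], 1]
    - [[0.099, 0.115, -0.027], [0, 0, -0.025], 1]
    - [[0.09, 0.122, -0.026], [0, 0, -0.025], 1]

```text
clock: 1.43
eef_pos: [0.546, -0.2645, 0.3004]
tool_rot: [0.736, 0.677, -0.0, -0.001]
ft_force: [-0.2, -0.6, 0.1]
grip_width: 0.0856
grasp_force: 0.0
```

```bash
cat > w.py <<'E'
import sys
from h import *
o=bot.get_obs(); K,Rm,t=cal("wrist"); p,d=camera("wrist"); c=cloud("wrist",d) if 0 else None
v,u=np.mgrid[:480,:640]; c=(np.stack([(u-K[0,2])/K[0,0]*d,(v-K[1,2])/K[1,1]*d,d],-1)-t)@Rm
n=sys.argv[1]; np.savez(f'pics/{n}.npz',p=p,d=d,c=c); cv2.imwrite(f'pics/{n}.png',p[...,::-1]); print(o['eef_pos'],o['tool_rot'],'cam',-Rm.T@t)
E
python3 w.py w1; python3 - <<'E'
from h import *
f=np.load('pics/w1.npz');p,d,c=f['p'],f['d'],f['c']
hsv=cv2.cvtColor(p,cv2.COLOR_RGB2HSV); H,S,V=hsv[...,0],hsv[...,1],hsv[...,2]
x,y,z=c[...,0],c[...,1],c[...,2]
m=(d>0)&(abs(x-.543)<.035)&(abs(y+.265)<.14)&(z>.192)&(z<.203)&(S>90)&(H>12)&(H<35)
q=c[m];print(cv2.minAreaRect(q[:,:2].astype(np.float32)),len(q),np.median(q[:,2]),q[:,:2].min(0),q[:,:2].max(0))
E
```

```text
[ 0.54599429 -0.26452711  0.30037875] [ 7.35596584e-01  6.77419629e-01 -2.24518117e-04 -5.12059258e-04] cam [ 0.55176129 -0.18928255  0.4582276 ]
((0.5435916185379028, -0.2641766667366028), (0.21972177922725677, 0.018013527616858482), 85.48692321777344) 6465 0.1972183899821025 [ 0.52626772 -0.37402892] [ 0.56076425 -0.15422671]
```

View pics/w1.png

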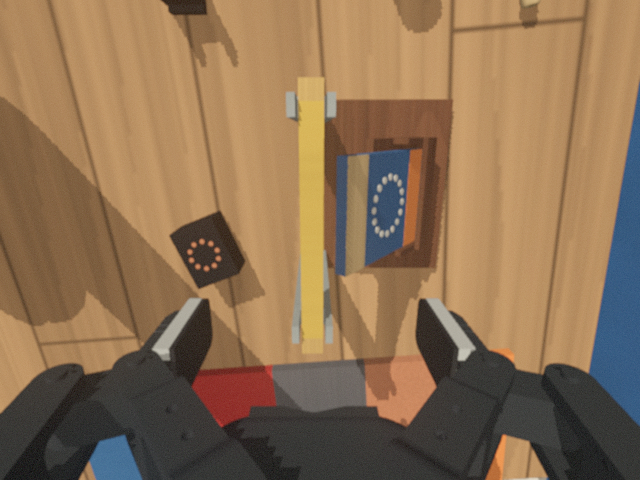

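The wrist view shows the whole bar from (311,78) to (313,352), seated in both brackets, and the panel beside it at (385,210). The bar measures 219.7 x 18.0 mm, centred at (0.5436, -0.2642) with yaw -4.5°. I'll descend now.

```bash
python3 - <<'E'
from h import *
plan([.5436,-.2642,.190],topdown(-4.51),8,1)
E
```

```text
[[[-0.002,-0.005,0.069],[0.0001,-0.0001,0.0002],1],[[-0.002,-0.005,0.069],[0.0001,-0.0001,0.0001],1],[[-0.002,-0.004,0.069],[0.0001,-0.0001,0.0002],1],[[-0.002,-0.004,0.069],[0.0001,-0.0001,0.0001],1],[[-0.002,-0.005,0.069],[0.0001,-0.0001,0.0002],1],[[-0.002,-0.004,0.068],[0.0001,-0.0001,0.0001],1],[[-0.003,-0.005,0.069],[0.0001,-0.0001,0.0002],1],[[-0.002,-0.004,0.068],[0.0002,-0.0002,0.0001],1]]
end [ 0.5436 -0.2642  0.19  ]
```

```bash
python3 - <<'E'
from h import *
o=bot.get_obs();print(o['eef_pos'],o['tool_rot'],o['joint_vel'])
E
```

```text
[ 0.55087561 -0.26151399  0.30002871] [7.33080366e-01 6.80139338e-01 1.91159585e-03 5.23232230e-05] [-0.04274766 -0.04403878 -0.12392804 -0.02318545 -0.02539028  0.07978528]
```

Emit:
apply_moves:
  steps:
    - [[0, 0, 0], [0, 0, 0], 1]
    - [[0, 0, 0], [0, 0, 0], 1]
    - [[0, 0, 0], [0, 0, 0], 1]
    - [[0, 0, 0], [0, 0, 0], 1]
    - [[0, 0, 0], [0, 0, 0], 1]
    - [[0, 0, 0], [0, 0, 0], 1]
    - [[0, 0, 0], [0, 0, 0], 1]
    - [[0, 0, 0], [0, 0, 0], 1]

```text
clock: 2.15
eef_pos: [0.5447, -0.2659, 0.301]
tool_rot: [0.737, 0.676, 0.0, 0.0]
ft_force: [0.2, -1.7, -0.5]
grip_width: 0.0855
grasp_force: 0.0
```

```bash
python3 - <<'E'
from h import *
o=bot.get_obs();print(o['eef_pos'],o['tool_rot'],o['joint_vel'],R.from_quat(o['tool_rot']).as_matrix().round(4))
plan([.5436,-.2642,.190],topdown(-4.51),8,1)
E
```

```text
[ 0.54466252 -0.26589728  0.30095188] [7.37229833e-01 6.75642030e-01 4.78930508e-05 1.35892568e-04] [ 4.25979432e-03  4.03467318e-03  2.43421148e-03 -4.12429298e-05
  8.34752354e-04 -5.51555668e-04] [[ 8.700e-02  9.962e-01  3.000e-04]
 [ 9.962e-01 -8.700e-02 -1.000e-04]
 [-1.000e-04  3.000e-04 -1.000e+00]]
[[[0.001,-0.001,0.069],[0.0,0.0,-0.0003],1],[[0.001,-0.001,0.069],[0.0,0.0,-0.0003],1],[[0.001,-0.001,0.069],[0.0,0.0,-0.0003],1],[[0.001,-0.001,0.07],[0.0,0.0,-0.0004],1],[[0.001,-0.001,0.069],[0.0,0.0,-0.0003],1],[[0.001,-0.0,0.07],[0.0,0.0,-0.0004],1],[[0.001,-0.001,0.069],[0.0,0.0,-0.0003],1],[[0.001,-0.0,0.07],[0.0001,0.0,-0.0004],1]]
end [ 0.5436 -0.2642  0.19  ]
```

Emit:
apply_moves:
  steps:
    - [[0.008, -0.006, 0.06], [0, 0, -0.0028], 1]
    - [[0, 0, 0.09], [0, 0, 0], 1]
    - [[0, 0, 0.1], [0, 0, 0], 1]
    - [[0, 0, 0.1], [0, 0, 0], 1]
    - [[0, 0, 0.1], [0, 0, 0], 1]
    - [[0, 0, 0.07], [0, 0, 0], 1]
    - [[0, 0, 0.035], [0, 0, 0], 1]
    - [[0, 0, 0], [0, 0, 0], 1]

```text
clock: 2.82
eef_pos: [0.5428, -0.2634, 0.1878]
tool_rot: [0.734, 0.679, -0.001, -0.002]
ft_force: [-0.3, 1.4, 0.4]
grip_width: 0.0854
grasp_force: 0.0
```

Emit:
apply_moves:
  steps:
    - [[0, 0, 0], [0, 0, 0], 1]
    - [[0, 0, 0], [0, 0, 0], 1]
    - [[0, 0, 0], [0, 0, 0], 1]
    - [[0, 0, 0], [0, 0, 0], 1]
    - [[0, 0, 0], [0, 0, 0], 1]
    - [[0, 0, 0], [0, 0, 0], 0.6]
    - [[0, 0, 0], [0, 0, 0], 0.5]
    - [[0, 0, 0], [0, 0, 0], 0.4]

```text
clock: 3.48
eef_pos: [0.544, -0.2639, 0.1898]
tool_rot: [0.734, 0.679, 0.0, 0.0]
ft_force: [0.2, -0.8, -0.2]
grip_width: 0.0518
grasp_force: 0.0
```

Aligned, so I'll close the gripper.

Emit:
apply_moves:
  steps:
    - [[0, 0, 0], [0, 0, 0], 0.3]
    - [[0, 0, 0], [0, 0, 0], 0.22]
    - [[0, 0, 0], [0, 0, 0], 0.1]
    - [[0, 0, 0], [0, 0, 0], 0]
    - [[0, 0, 0], [0, 0, 0], 0]
    - [[0, 0, 0], [0, 0, 0], 0]
    - [[0, 0, 0], [0, 0, 0], 0]
    - [[0, 0, 0], [0, 0, 0], 0]

```text
clock: 4.15
eef_pos: [0.544, -0.2638, 0.1897]
tool_rot: [0.734, 0.679, 0.0, -0.0]
ft_force: [0.2, -0.2, -0.1]
grip_width: 0.0001
grasp_force: 0.0
```

Emit:
apply_moves:
  steps:
    - [[0, 0, 0], [0, 0, 0], 0]
    - [[0, 0, -0.02], [0, 0, 0], 0]
    - [[0, 0, -0.04], [0, 0, 0], 0]
    - [[0, 0, -0.05], [0, 0, 0], 0]
    - [[0, 0, -0.06], [0, 0, 0], 0]
    - [[0, 0, -0.06], [0, 0, 0], 0]
    - [[0, 0, -0.06], [0, 0, 0], 0]
    - [[0, 0, -0.06], [0, 0, 0], 0]

```text
clock: 4.82
eef_pos: [0.5442, -0.264, 0.2618]
tool_rot: [0.734, 0.679, 0.0, 0.001]
ft_force: [0.7, -0.4, 1.1]
grip_width: -0.0004
grasp_force: 0.0
```

Emit:
apply_moves:
  steps:
    - [[0, 0, -0.06], [0, 0, 0], 0]
    - [[0, 0, -0.05], [0, 0, 0], 0]
    - [[0, 0, -0.03], [0, 0, 0], 0]
    - [[0, 0, 0], [0, 0, 0], 0]
    - [[0, 0, 0], [0, 0, 0], 0]
    - [[0, 0, 0], [0, 0, 0], 0]
    - [[0, 0, 0], [0, 0, 0], 0]
    - [[0, 0, 0], [0, 0, 0], 0]

```text
clock: 5.48
eef_pos: [0.5436, -0.2637, 0.2869]
tool_rot: [0.734, 0.679, -0.0, -0.001]
ft_force: [1.0, -0.4, -0.4]
grip_width: 0.0003
grasp_force: 0.0
```

```bash
python3 w.py w2; python3 - <<'E'
from h import *
f=np.load('pics/w2.npz');p,d,c=f['p'],f['d'],f['c']
o=bot.get_obs();print(o['ft_force'],o['grasp_force'],o['grip_width'])
hsv=cv2.cvtColor(p,cv2.COLOR_RGB2HSV); H,S,V=hsv[...,0],hsv[...,1],hsv[...,2]
x,y,z=c[...,0],c[...,1],c[...,2]
m=(d>0)&(abs(x-.543)<.035)&(abs(y+.265)<.14)&(z>.25)&(S>90)&(H>12)&(H<35)
q=c[m];print(cv2.minAreaRect(q[:,:2].astype(np.float32)),len(q),np.median(q[:,2]),'slope z/y',np.polyfit(q[:,1],q[:,2],1))
e=np.array(o['eef_pos'])
P,Q=plan([.427,.0385,.30],topdown(-3.9),16,0)
E
```

```text
[ 0.54362694 -0.26371465  0.28692688] [ 7.33998851e-01  6.79150261e-01 -2.87563442e-04 -7.25600515e-04] cam [ 0.54909501 -0.18846373  0.4447826 ]
[-0.60299131  0.24919563 -0.65779028] 0.0 -0.00010124652376810196
((0.5421472787857056, -0.26038122177124023), (0.020798619836568832, 0.06996174901723862), 85.49211883544922) 295 0.3453048290626122 slope z/y [2.02520799 0.85085873]
[[[0.091,-0.044,-0.004],[-0.0,-0.0,-0.0002],0],[[0.091,-0.044,-0.004],[-0.0,-0.0,-0.0002],0],[[0.091,-0.044,-0.004],[-0.0,-0.0,-0.0002],0],[[0.092,-0.043,-0.004],[-0.0,-0.0,-0.0002],0],[[0.092,-0.043,-0.004],[-0.0,-0.0,-0.0002],0],[[0.091,-0.043,-0.004],[-0.0,-0.0,-0.0002],0],[[0.092,-0.043,-0.004],[-0.0,-0.0,-0.0002],0],[[0.092,-0.043,-0.004],[-0.0,-0.0,-0.0002],0]]
[[[0.092,-0.043,-0.004],[-0.0001,-0.0,-0.0002],0],[[0.091,-0.043,-0.004],[-0.0,-0.0,-0.0002],0],[[0.092,-0.043,-0.004],[-0.0001,-0.0,-0.0002],0],[[0.092,-0.043,-0.004],[-0.0,-0.0,-0.0002],0],[[0.091,-0.043,-0.004],[-0.0001,-0.0,-0.0002],0],[[0.092,-0.043,-0.004],[-0.0,-0.0001,-0.0001],0],[[0.091,-0.044,-0.004],[-0.0001,-0.0,-0.0002],0],[[0.092,-0.043,-0.004],[-0.0,-0.0001,-0.0001],0]]
end [0.427  0.0385 0.3001]
```

View pics/w2.png

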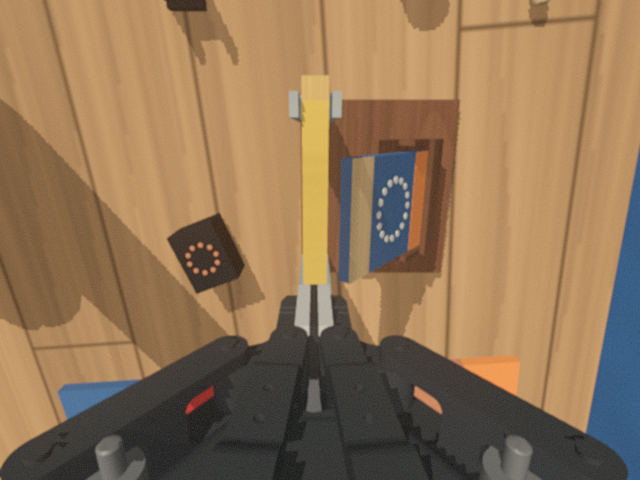

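The fingers shut on nothing, and the bar is still seated in the brackets at (315,180). I'll measure where the closed fingertips really are.

```bash
python3 - <<'E'
from h import *
f=np.load('pics/w2.npz');p,d,c=f['p'],f['d'],f['c']
for r in range(270,480,12): print(r,[(np.round(c[r,k],3).tolist(),round(float(d[r,k]),3)) for k in (305,324)])
s=np.load; 
for n in("scene","side"):
    p,d=camera(n); c=cloud(n,d); x,y,z=c[...,0],c[...,1],c[...,2]
    q=c[(d>0)&(abs(x-.5436)<.09)&(abs(y+.264)<.05)&(z>.215)]
    print(n,q[:,2].min(),[ (round(a,3),np.round(q[(q[:,2]>a)&(q[:,2]<a+.01)].mean(0),3), (q[:,2]>a).sum()) for a in (.22,.24,.25,.26,.27,.28,.3)])
E
```

```text
270 [([0.534, -0.29, 0.196], 0.268), ([0.549, -0.291, 0.197], 0.267)]
282 [([0.533, -0.3, 0.197], 0.269), ([0.548, -0.301, 0.197], 0.27)]
294 [([0.54, -0.252, 0.315], 0.143), ([0.548, -0.252, 0.317], 0.141)]
306 [([0.541, -0.252, 0.326], 0.133), ([0.548, -0.252, 0.326], 0.132)]
318 [([0.541, -0.252, 0.334], 0.125), ([0.548, -0.252, 0.335], 0.123)]
330 [([0.541, -0.25, 0.345], 0.114), ([0.547, -0.251, 0.344], 0.115)]
342 [([0.541, -0.251, 0.351], 0.108), ([0.547, -0.251, 0.351], 0.108)]
354 [([0.541, -0.253, 0.354], 0.105), ([0.547, -0.252, 0.356], 0.103)]
366 [([0.541, -0.259, 0.351], 0.11), ([0.547, -0.254, 0.359], 0.101)]
378 [([0.54, -0.265, 0.35], 0.113), ([0.546, -0.265, 0.35], 0.113)]
390 [([0.54, -0.269, 0.35], 0.114), ([0.546, -0.269, 0.352], 0.113)]
402 [([0.54, -0.27, 0.354], 0.111), ([0.546, -0.271, 0.354], 0.111)]
414 [([0.542, -0.253, 0.378], 0.083), ([0.546, -0.254, 0.377], 0.084)]
426 [([0.542, -0.252, 0.382], 0.079), ([0.546, -0.251, 0.383], 0.078)]
438 [([0.542, -0.252, 0.385], 0.076), ([0.546, -0.252, 0.385], 0.075)]
450 [([0.542, -0.252, 0.388], 0.073), ([0.546, -0
[... 272 characters left out ...]
nt64(5974)), (0.25, array([nan, nan, nan]), np.int64(5974)), (0.26, array([nan, nan, nan]), np.int64(5974)), (0.27, array([nan, nan, nan]), np.int64(5974)), (0.28, array([nan, nan, nan]), np.int64(5974)), (0.3, array([ 0.546, -0.257,  0.307]), np.int64(5974))]
side 0.3019920783241111 [(0.22, array([nan, nan, nan]), np.int64(4159)), (0.24, array([nan, nan, nan]), np.int64(4159)), (0.25, array([nan, nan, nan]), np.int64(4159)), (0.26, array([nan, nan, nan]), np.int64(4159)), (0.27, array([nan, nan, nan]), np.int64(4159)), (0.28, array([nan, nan, nan]), np.int64(4159)), (0.3, array([ 0.545, -0.255,  0.307]), np.int64(4159))]<stdin>:8: RuntimeWarning: Mean of empty slice.
  ret = um.true_divide(
```

The closed fingertips are at z ≈ 0.303 while the reported TCP is at z = 0.287, and all three cameras agree. So the tips stand about 16 mm behind the reported TCP, not 17 mm ahead of it. x and y agree. The approach has to go 33 mm deeper than the text implies, so I'll grasp again with the reported z at about 0.158.

```bash
python3 - <<'E'
from h import *
plan([.5436,-.2642,.158],topdown(-4.51),8,1)
E
```

```text
[[[-0.0,-0.0,0.081],[-0.0,-0.0,0.0],1],[[-0.0,-0.0,0.081],[-0.0,-0.0,0.0001],1],[[-0.0,-0.0,0.081],[-0.0,-0.0,0.0],1],[[-0.0,-0.0,0.081],[-0.0001,-0.0,0.0001],1],[[-0.001,-0.0,0.081],[-0.0,-0.0,0.0],1],[[-0.0,-0.0,0.08],[-0.0001,-0.0,0.0001],1],[[-0.001,-0.0,0.081],[-0.0,-0.0001,0.0],1],[[-0.0,-0.001,0.08],[-0.0001,-0.0,0.0001],1]]
end [ 0.5435 -0.2641  0.1581]
```

Emit:
apply_moves:
  steps:
    - [[0, 0, 0], [0, 0, 0], 1]
    - [[0, 0, 0], [0, 0, 0], 1]
    - [[0, 0, 0], [0, 0, 0], 1]
    - [[0, 0, 0], [0, 0, 0], 1]
    - [[0, 0, 0], [0, 0, 0], 1]
    - [[0, 0, 0], [0, 0, 0], 1]
    - [[0, 0, 0], [0, 0, 0], 1]
    - [[0, 0, 0], [0, 0, 0], 1]

```text
clock: 6.3
eef_pos: [0.544, -0.2639, 0.2877]
tool_rot: [0.734, 0.679, 0.0, 0.0]
ft_force: [-0.4, -0.2, 0.5]
grip_width: 0.0853
grasp_force: 0.0
```

Emit:
apply_moves:
  steps:
    - [[-0.002, 0, 0.04], [0, 0, 0], 1]
    - [[0, 0, 0.08], [0, 0, 0], 1]
    - [[0, 0, 0.1], [0, 0, 0], 1]
    - [[0, 0, 0.1], [0, 0, 0], 1]
    - [[0, 0, 0.1], [0, 0, 0], 1]
    - [[0, 0, 0.1], [0, 0, 0], 1]
    - [[0, 0, 0.08], [0, 0, 0], 1]
    - [[0, 0, 0.045], [0, 0, 0], 1]

```text
clock: 6.97
eef_pos: [0.5424, -0.2636, 0.1556]
tool_rot: [0.734, 0.679, -0.001, -0.002]
ft_force: [-0.1, 0.6, -0.4]
grip_width: 0.0853
grasp_force: 0.0
```

Emit:
apply_moves:
  steps:
    - [[0, 0, 0], [0, 0, 0], 1]
    - [[0, 0, 0], [0, 0, 0], 1]
    - [[0, 0, 0], [0, 0, 0], 1]
    - [[0, 0, 0], [0, 0, 0], 1]
    - [[0, 0, 0], [0, 0, 0], 1]
    - [[0, 0, 0], [0, 0, 0], 1]
    - [[0, 0, 0], [0, 0, 0], 0.6]
    - [[0, 0, 0], [0, 0, 0], 0.5]

```text
clock: 7.63
eef_pos: [0.5441, -0.2644, 0.1591]
tool_rot: [0.734, 0.679, 0.0, 0.0]
ft_force: [-0.1, 0.3, -0.6]
grip_width: 0.0641
grasp_force: 0.0
```

Emit:
apply_moves:
  steps:
    - [[0, 0, 0], [0, 0, 0], 0.35]
    - [[0, 0, 0], [0, 0, 0], 0.25]
    - [[0, 0, 0], [0, 0, 0], 0.1]
    - [[0, 0, 0], [0, 0, 0], 0]
    - [[0, 0, 0], [0, 0, 0], 0]
    - [[0, 0, 0], [0, 0, 0], 0]
    - [[0, 0, 0], [0, 0, 0], 0]
    - [[0, 0, 0], [0, 0, 0], 0]

```text
clock: 8.3
eef_pos: [0.544, -0.2643, 0.1588]
tool_rot: [0.734, 0.679, 0.0, 0.0]
ft_force: [-0.3, 0.1, 1.7]
grip_width: 0.0168
grasp_force: 59.3
```

Gripped at 59 N. Now lift straight up.

Emit:
apply_moves:
  steps:
    - [[0, 0, -0.02], [0, 0, 0], 0]
    - [[0, 0, -0.04], [0, 0, 0], 0]
    - [[0, 0, -0.05], [0, 0, 0], 0]
    - [[0, 0, -0.06], [0, 0, 0], 0]
    - [[0, 0, -0.06], [0, 0, 0], 0]
    - [[0, 0, -0.06], [0, 0, 0], 0]
    - [[0, 0, -0.06], [0, 0, 0], 0]
    - [[0, 0, -0.05], [0, 0, 0], 0]

```text
clock: 8.97
eef_pos: [0.5442, -0.2644, 0.2407]
tool_rot: [0.734, 0.679, 0.0, 0.001]
ft_force: [0.7, -0.4, -1.6]
grip_width: 0.0165
grasp_force: 59.0
```

Emit:
apply_moves:
  steps:
    - [[0, 0, -0.05], [0, 0, 0], 0]
    - [[0, 0, -0.03], [0, 0, 0], 0]
    - [[0, 0, -0.01], [0, 0, 0], 0]
    - [[0, 0, 0], [0, 0, 0], 0]
    - [[0, 0, 0], [0, 0, 0], 0]
    - [[0, 0, 0], [0, 0, 0], 0]
    - [[0, 0, 0], [0, 0, 0], 0]
    - [[0, 0, 0], [0, 0, 0], 0]

```text
clock: 9.63
eef_pos: [0.5436, -0.2641, 0.256]
tool_rot: [0.734, 0.679, -0.0, -0.001]
ft_force: [-0.5, 0.0, -1.2]
grip_width: 0.0171
grasp_force: 59.0
```

```bash
python3 - <<'E'
from h import *
o=bot.get_obs();print(o['eef_pos'],o['ft_force'],o['ft_torque'],o['grasp_force'],o['grip_width'])
for n in("scene","side"):
    p,d=camera(n); c=cloud(n,d); x,y,z=c[...,0],c[...,1],c[...,2]
    hsv=cv2.cvtColor(p,cv2.COLOR_RGB2HSV); H,S=hsv[...,0],hsv[...,1]
    m=(d>0)&(abs(x-.5436)<.04)&(abs(y+.264)<.14)&(z>.22)&(S>90)&(H>12)&(H<35)
    q=c[m];
    for lo,hi in((-.4,-.34),(-.34,-.3),(-.23,-.19),(-.19,-.1)):
        g=q[(q[:,1]>lo)&(q[:,1]<hi)]; print(n,len(g),np.percentile(g[:,2],95).round(4),g[:,1].min().round(4),g[:,1].max().round(4),g[:,0].mean().round(4))
plan([.427,.0385,.275],topdown(-3.9),16,0)
E
```

```text
[ 0.54364437 -0.26412595  0.25601464] [-0.52740084  0.00312    -1.2321987 ] [ 0.01128731  0.02663642 -0.04676614] 59.003607630729675 0.017067016287865482
scene 220 0.2957 -0.3756 -0.3402 0.5405
scene 158 0.2941 -0.3399 -0.3011 0.5458
scene 343 0.4627 -0.23 -0.1903 0.5505
scene 354 0.2956 -0.19 -0.1542 0.5531
side 6 0.2814 -0.3692 -0.3523 0.5285
side 17 0.2972 -0.3239 -0.3002 0.5476
side 219 0.4865 -0.23 -0.1902 0.5457
side 209 0.2974 -0.1898 -0.1529 0.5513
[[[0.091,-0.044,-0.006],[-0.0,-0.0,-0.0002],0],[[0.092,-0.044,-0.006],[-0.0,-0.0,-0.0002],0],[[0.092,-0.044,-0.006],[-0.0,-0.0,-0.0002],0],[[0.092,-0.043,-0.006],[-0.0,-0.0,-0.0002],0],[[0.092,-0.043,-0.006],[-0.0,-0.0,-0.0002],0],[[0.092,-0.043,-0.006],[-0.0,-0.0,-0.0002],0],[[0.091,-0.043,-0.006],[-0.0,-0.0,-0.0002],0],[[0.092,-0.043,-0.006],[-0.0,-0.0,-0.0002],0]]
[[[0.092,-0.043,-0.006],[-0.0,-0.0,-0.0002],0],[[0.091,-0.043,-0.006],[-0.0,-0.0,-0.0002],0],[[0.092,-0.043,-0.005],[-0.0,-0.0,-0.0002],0],[[0.092,-0.043,-0.006],[-0.0,-0.0,-0.0002],0],[[0.091,-0.044,-0.005],[-0.0001,-0.0,-0.0002],0],[[0.092,-0.043,-0.006],[-0.0,-0.0,-0.0001],0],[[0.091,-0.043,-0.005],[-0.0001,-0.0,-0.0002],0],[[0.092,-0.044,-0.006],[-0.0,-0.0001,-0.0001],0]]
end [0.4269 0.0385 0.2751]
```

The bar is level, with its top at 0.2957 at both ends. Carrying it over to the rest.

Emit:
apply_moves:
  steps:
    - [[0.04, -0.02, -0.006], [0, 0, -0.0002], 0]
    - [[0.07, -0.034, -0.006], [0, 0, -0.0002], 0]
    - [[0.1, -0.048, -0.006], [0, 0, -0.0002], 0]
    - [[0.1, -0.048, -0.006], [0, 0, -0.0002], 0]
    - [[0.1, -0.048, -0.006], [0, 0, -0.0002], 0]
    - [[0.1, -0.048, -0.006], [0, 0, -0.0002], 0]
    - [[0.1, -0.048, -0.006], [0, 0, -0.0002], 0]
    - [[0.1, -0.048, -0.006], [0, 0, -0.0002], 0]

```text
clock: 10.4
eef_pos: [0.4854, -0.1161, 0.2666]
tool_rot: [0.732, 0.681, 0.0, 0.0]
ft_force: [0.3, 0.4, -1.6]
grip_width: 0.0168
grasp_force: 59.0
```

Emit:
apply_moves:
  steps:
    - [[0.1, -0.047, -0.006], [0, 0, -0.0002], 0]
    - [[0.1, -0.047, -0.006], [0, 0, -0.0002], 0]
    - [[0.1, -0.047, -0.006], [0, 0, -0.0002], 0]
    - [[0.1, -0.047, -0.006], [0, 0, -0.0002], 0]
    - [[0.1, -0.047, -0.006], [0, 0, -0.0002], 0]
    - [[0.1, -0.047, -0.006], [0, 0, -0.0002], 0]
    - [[0.1, -0.047, 0], [0, 0, 0], 0]
    - [[0.07, -0.034, 0], [0, 0, 0], 0]

```text
clock: 11.07
eef_pos: [0.4235, 0.0429, 0.2739]
tool_rot: [0.731, 0.683, 0.0, -0.0]
ft_force: [0.2, 0.5, -1.4]
grip_width: 0.017
grasp_force: 59.0
```

Emit:
apply_moves:
  steps:
    - [[0.054, -0.025, 0], [0, 0, 0], 0]
    - [[0.03, -0.014, 0], [0, 0, 0], 0]
    - [[0, 0, 0], [0, 0, 0], 0]
    - [[0, 0, 0], [0, 0, 0], 0]
    - [[0, 0, 0], [0, 0, 0], 0]
    - [[0, 0, 0], [0, 0, 0], 0]
    - [[0, 0, 0], [0, 0, 0], 0]
    - [[0, 0, 0], [0, 0, 0], 0]

```text
clock: 11.73
eef_pos: [0.4183, 0.058, 0.2734]
tool_rot: [0.731, 0.682, -0.0, -0.0]
ft_force: [-0.1, -0.2, -1.0]
grip_width: 0.0165
grasp_force: 59.0
```

```bash
python3 w.py w3; python3 - <<'E'
from h import *
f=np.load('pics/w3.npz');p,d,c=f['p'],f['d'],f['c']; x,y,z=c[...,0],c[...,1],c[...,2]
hsv=cv2.cvtColor(p,cv2.COLOR_RGB2HSV); H,S,V=hsv[...,0],hsv[...,1],hsv[...,2]
q=c[(d>0)&(abs(x-.427)<.04)&(abs(y-.038)<.11)&(z>.044)&(z<.056)]
for s in(-1,1):
    g=q[(q[:,1]-.038)*s>0]; print('cradle',len(g),np.percentile(g,2,0),np.percentile(g,98,0))
q=c[(d>0)&(abs(x-.427)<.05)&(abs(y-.038)<.13)&(z>.28)&(z<.33)&(S>90)&(H>12)&(H<35)]
print('bar',len(q),cv2.minAreaRect(q[:,:2].astype(np.float32)),np.percentile(q[:,1],[1,99]))
q=c[(d>0)&(abs(x-.427)<.04)&(abs(y-.038)<.12)&(z>.007)&(z<.016)&(V<70)]; print('base',cv2.minAreaRect(q[:,:2].astype(np.float32)))
o=bot.get_obs();print(o['eef_pos'],o['joint_pos'],np.abs(o['joint_vel']).max())
plan([.4265,.038,.06],topdown(-3.9),8,0)
E
```

```text
[0.41830312 0.057978   0.27338951] [ 7.31373782e-01  6.81976806e-01 -1.47109738e-04 -6.70928146e-05] cam [0.42303673 0.13341736 0.43123032]
cradle 36 [ 0.43970334 -0.04223724  0.04613162] [ 0.44282477 -0.03012417  0.0526554 ]
cradle 55 [0.45020584 0.10432983 0.04951148] [0.45384055 0.11864264 0.05296053]
bar 21022 ((0.4241728186607361, 0.09319543838500977), (0.14763769507408142, 0.05402829125523567), 74.6434326171875) [0.02354699 0.16667431]
base ((0.0, 0.0), (0.0, 0.0), 0.0)
[0.41832168 0.05804983 0.27340135] [ 1.37924769e-01  6.66278859e-02 -5.25794969e-02  1.45179495e+00
 -4.88663141e-05  1.77845546e+00] 0.0038308909943070004
[[[-0.012,0.006,0.133],[-0.0,0.0,-0.0001],0],[[-0.012,0.006,0.133],[-0.0,0.0,-0.0001],0],[[-0.012,0.006,0.134],[-0.0,0.0,-0.0001],0],[[-0.012,0.006,0.133],[-0.0,0.0,-0.0],0],[[-0.012,0.006,0.134],[-0.0,0.0,-0.0001],0],[[-0.012,0.006,0.133],[-0.0,0.0,-0.0],0],[[-0.013,0.006,0.134],[-0.0,0.0,-0.0001],0],[[-0.012,0.006,0.133],[-0.0001,0.0,-0.0],0]]
end [0.4265 0.038  0.06  ]
```

View pics/w3.png

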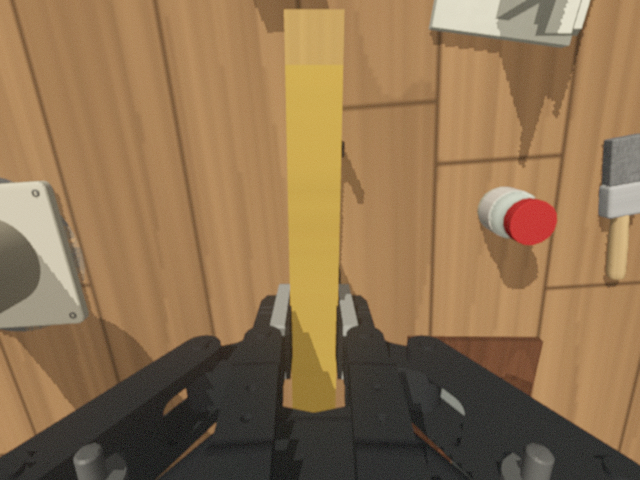

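The held bar runs along (315,10–410) and hides most of the rest; only one upright tip shows, at (343,150). Its +x cheek tops put the rest's centre at (0.4264, 0.038) with yaw about -4°. Moving over it and going down.

Emit:
apply_moves:
  steps:
    - [[-0.03, 0.015, 0.03], [0, 0, -0.0003], 0]
    - [[-0.034, 0.017, 0.07], [0, 0, 0], 0]
    - [[-0.034, 0.016, 0.13], [0, 0, 0], 0]
    - [[0, 0, 0.17], [0, 0, 0], 0]
    - [[0, 0, 0.18], [0, 0, 0], 0]
    - [[0, 0, 0.18], [0, 0, 0], 0]
    - [[0, 0, 0.15], [0, 0, 0], 0]
    - [[0, 0, 0.1], [0, 0, 0], 0]

```text
clock: 12.45
eef_pos: [0.4241, 0.0375, 0.0681]
tool_rot: [0.731, 0.683, -0.002, -0.001]
ft_force: [-0.3, 0.4, -2.3]
grip_width: 0.0167
grasp_force: 58.9
```

Emit:
apply_moves:
  steps:
    - [[0, 0, 0.05], [0, 0, 0], 0]
    - [[0, 0, 0], [0, 0, 0], 0]
    - [[0, 0, 0], [0, 0, 0], 0]
    - [[0, 0, 0], [0, 0, 0], 0]
    - [[0, 0, 0], [0, 0, 0], 0]
    - [[0, 0, 0], [0, 0, 0], 0]
    - [[0, 0, 0], [0, 0, 0], 0]
    - [[0, 0, 0], [0, 0, 0], 0]

```text
clock: 13.12
eef_pos: [0.4269, 0.0383, 0.0621]
tool_rot: [0.731, 0.683, 0.001, 0.0]
ft_force: [-0.8, -0.5, -1.8]
grip_width: 0.0168
grasp_force: 58.9
```

```bash
python3 - <<'E'
from h import *
o=bot.get_obs();print(o['eef_pos'],o['ft_force'])
for n in("scene","side"):
    p,d=camera(n); c=cloud(n,d); x,y,z=c[...,0],c[...,1],c[...,2]
    hsv=cv2.cvtColor(p,cv2.COLOR_RGB2HSV); H,S=hsv[...,0],hsv[...,1]
    q=c[(d>0)&(abs(x-.4265)<.04)&(abs(y-.038)<.14)&(z>.07)&(z<.108)&(S>90)&(H>12)&(H<35)]; t=q[q[:,2]>np.percentile(q[:,2],98)-.006]
    print(n,len(q),q[:,1].min(),q[:,1].max(),[(len(g),g.mean(0).round(4)) for g in (t[t[:,1]<-.04],t[t[:,1]>.11])])
plan([.4264,.038,.0155],topdown(-4),8,0)
E
```

```text
[0.42690795 0.03832453 0.06211024] [-0.84981754 -0.53300426 -1.77204756]
scene 1149 -0.07286100631164333 0.14747357167230973 [(101, array([ 0.4195, -0.0564,  0.1006])), (136, array([0.4325, 0.1288, 0.1006]))]
side 607 0.008447983042543662 0.14896281365779734 [(0, array([nan, nan, nan])), (153, array([0.434 , 0.1298, 0.1014]))]
[[[-0.0,-0.0,0.029],[0.0,-0.0,0.0001],0],[[-0.0,-0.0,0.029],[0.0,-0.0,0.0001],0],[[-0.0,-0.0,0.029],[0.0,-0.0,0.0001],0],[[-0.0,-0.0,0.029],[0.0,-0.0,0.0001],0],[[-0.0,-0.0,0.029],[0.0001,-0.0,0.0001],0],[[-0.001,-0.0,0.029],[0.0,-0.0,0.0001],0],[[-0.0,-0.001,0.029],[0.0001,-0.0,0.0],0],[[-0.001,-0.0,0.029],[0.0,-0.0,0.0001],0]]
end [0.4264 0.0379 0.0154]<stdin>:7: RuntimeWarning: Mean of empty slice.
  ret = um.true_divide(
```

Emit:
apply_moves:
  steps:
    - [[-0.001, -0.002, 0.02], [0, 0, 0], 0]
    - [[0, 0, 0.035], [0, 0, 0], 0]
    - [[0, 0, 0.045], [0, 0, 0], 0]
    - [[0, 0, 0.045], [0, 0, 0], 0]
    - [[0, 0, 0.04], [0, 0, 0], 0]
    - [[0, 0, 0.025], [0, 0, 0], 0]
    - [[0, 0, 0.015], [0, 0, 0], 0]
    - [[0, 0, 0], [0, 0, 0], 0]

```text
clock: 13.88
eef_pos: [0.4252, 0.038, 0.0155]
tool_rot: [0.731, 0.683, -0.001, -0.001]
ft_force: [-0.8, 1.0, -2.4]
grip_width: 0.017
grasp_force: 58.9
```

Emit:
apply_moves:
  steps:
    - [[0, 0, 0], [0, 0, 0], 0]
    - [[0, 0, 0], [0, 0, 0], 0]
    - [[0, 0, 0], [0, 0, 0], 0]
    - [[0, 0, 0], [0, 0, 0], 0]
    - [[0, 0, 0], [0, 0, 0], 0]
    - [[0, 0, 0.003], [0, 0, 0], 0]
    - [[0, 0, 0.002], [0, 0, 0], 0]
    - [[0, 0, 0], [0, 0, 0], 0]

```text
clock: 14.55
eef_pos: [0.4259, 0.0381, 0.0155]
tool_rot: [0.731, 0.683, -0.0, -0.0]
ft_force: [0.1, -0.1, -1.4]
grip_width: 0.017
grasp_force: 58.9
```

Emit:
apply_moves:
  steps:
    - [[0, 0, 0], [0, 0, 0], 0]
    - [[0, 0, 0.004], [0, 0, 0], 0]
    - [[0, 0, 0.002], [0, 0, 0], 0]
    - [[0, 0, 0], [0, 0, 0], 0]
    - [[0, 0, 0], [0, 0, 0], 0]
    - [[0, 0, 0], [0, 0, 0], 0]
    - [[0, 0, 0], [0, 0, 0], 0]
    - [[0, 0, 0], [0, 0, 0], 0]

```text
clock: 15.22
eef_pos: [0.4261, 0.0381, 0.0148]
tool_rot: [0.731, 0.683, 0.0, 0.0]
ft_force: [-1.9, -0.4, 5.1]
grip_width: 0.0168
grasp_force: 59.8
```

```bash
python3 - <<'E'
from h import *
o=bot.get_obs();print(o['eef_pos'],o['ft_force'],o['ft_torque'])
for n in("scene","side"):
    p,d=camera(n); c=cloud(n,d); x,y,z=c[...,0],c[...,1],c[...,2]
    hsv=cv2.cvtColor(p,cv2.COLOR_RGB2HSV); H,S=hsv[...,0],hsv[...,1]
    q=c[(d>0)&(abs(x-.4265)<.04)&(abs(y-.038)<.14)&(z>.03)&(z<.07)&(S>90)&(H>12)&(H<35)]
    for g in (q[q[:,1]<-.04],q[q[:,1]>.11]):
        if len(g): print(n,len(g),np.percentile(g[:,2],[90,98]).round(4),g[:,1].min(),g[:,1].max())
E
```

```text
[0.42614045 0.03811035 0.01479632] [-1.88848401 -0.35799444  5.0724316 ] [-0.06828228  0.4296019   0.04516391]
scene 164 [0.0546 0.0559] -0.07311101666960025 -0.040030299816719475
scene 223 [0.0548 0.056 ] 0.1100591669033462 0.14714094242664014
side 234 [0.056  0.0571] 0.11013276086957995 0.1493843689034973
```

The bar is seated: contact force is 5 N and the top is at 0.0545 at both ends. Releasing and rising.

Emit:
apply_moves:
  steps:
    - [[0, 0, 0], [0, 0, 0], 0.3]
    - [[0, 0, 0], [0, 0, 0], 0.4]
    - [[0, 0, 0], [0, 0, 0], 0.6]
    - [[0, 0, 0], [0, 0, 0], 0.8]
    - [[0, 0, 0], [0, 0, 0], 1]
    - [[0, 0, 0], [0, 0, 0], 1]
    - [[0, 0, 0], [0, 0, 0], 1]
    - [[0, 0, 0], [0, 0, 0], 1]

```text
clock: 15.98
eef_pos: [0.426, 0.0381, 0.0143]
tool_rot: [0.731, 0.683, -0.0, -0.0]
ft_force: [0.8, 0.1, 0.1]
grip_width: 0.0858
grasp_force: 0.0
```

Emit:
apply_moves:
  steps:
    - [[0, 0, -0.04], [0, 0, 0], 1]
    - [[0, 0, -0.1], [0, 0, 0], 1]
    - [[0, 0, -0.17], [0, 0, 0], 1]
    - [[0, 0, -0.2], [0, 0, 0], 1]
    - [[0, 0, -0.2], [0, 0, 0], 1]
    - [[0, 0, -0.2], [0, 0, 0], 1]
    - [[0, 0, -0.2], [0, 0, 0], 1]
    - [[0, 0, -0.15], [0, 0, 0], 1]

```text
clock: 16.65
eef_pos: [0.4264, 0.0381, 0.2707]
tool_rot: [0.731, 0.683, 0.002, 0.001]
ft_force: [0.9, -0.1, -0.2]
grip_width: 0.0852
grasp_force: 0.0
```

```bash
python3 - <<'E'
from h import *
for n in("scene","side"):
    p,d=camera(n); c=cloud(n,d); x,y,z=c[...,0],c[...,1],c[...,2]
    hsv=cv2.cvtColor(p,cv2.COLOR_RGB2HSV); H,S=hsv[...,0],hsv[...,1]
    q=c[(d>0)&(abs(x-.4265)<.04)&(abs(y-.038)<.14)&(z>.045)&(z<.07)&(S>90)&(H>12)&(H<35)]
    print(n,cv2.minAreaRect(q[:,:2].astype(np.float32)),q[:,:2].min(0),q[:,:2].max(0),np.polyfit(q[:,1],q[:,2],1))
E
```

```text
scene ((0.4242425262928009, 0.0368422269821167), (0.22036470472812653, 0.04398912191390991), 85.73111724853516) [ 0.39696197 -0.07353297] [0.45122434 0.14715733] [-0.00094628  0.05250556]
side ((0.42873507738113403, 0.03665701299905777), (0.22332054376602173, 0.04249727725982666), 85.60636138916016) [ 0.40143027 -0.07528525] [0.45532979 0.14858951] [-0.00070606  0.05360635]
```

The bar is lying level in both cradles. Now the panel: tilt the tool along it and hover up-slope.

```bash
cat >> h.py <<'E'
def pan(O,yaw,lean,h,nn=.006,s=0):
    a,l=np.radians(yaw),np.radians(lean); ex=np.array([np.cos(a),np.sin(a),0]); ey=np.array([-ex[1],ex[0],0]); k=np.array([0,0,1.])
    return np.array(O)+h*(k*np.cos(l)-ex*np.sin(l))+nn*(ex*np.cos(l)+k*np.sin(l))+s*ey
RO=[.6604,-.2733,.035]
E
python3 - <<'E'
from h import *
o=bot.get_obs(); print(o['eef_pos'])
plan(pan(RO,-4.4,40,.25)+[0,0,.06],tilted(-4.4,40),16,1,p0=[.4261,.0381,.2665],R0=topdown(-4))
E
```

```text
[0.4290453  0.03837336 0.27266917]
[[[-0.092,0.031,-0.007],[-0.0139,-0.0,0.0001],1],[[-0.092,0.031,-0.006],[-0.0139,-0.0001,0.0001],1],[[-0.092,0.032,-0.005],[-0.0139,-0.0,0.0001],1],[[-0.092,0.032,-0.003],[-0.0139,-0.0001,0.0001],1],[[-0.091,0.032,-0.002],[-0.0139,-0.0001,0.0001],1],[[-0.091,0.032,-0.0],[-0.0139,-0.0,0.0001],1],[[-0.092,0.032,0.001],[-0.0139,-0.0001,0.0002],1],[[-0.091,0.032,0.002],[-0.0139,-0.0,0.0001],1]]
[[[-0.092,0.032,0.004],[-0.0139,-0.0001,0.0002],1],[[-0.091,0.032,0.005],[-0.0139,-0.0,0.0001],1],[[-0.091,0.032,0.006],[-0.0139,-0.0001,0.0002],1],[[-0.092,0.031,0.008],[-0.0139,-0.0,0.0001],1],[[-0.091,0.031,0.009],[-0.0139,-0.0001,0.0002],1],[[-0.092,0.031,0.011],[-0.0138,-0.0,0.0001],1],[[-0.091,0.03,0.012],[-0.0139,-0.0001,0.0002],1],[[-0.092,0.029,0.013],[-0.0138,-0.0,0.0001],1]]
end [ 0.5046 -0.2614  0.2904]
```

Emit:
apply_moves:
  steps:
    - [[-0.092, 0.031, -0.007], [-0.0139, 0, 0.0001], 1]
    - [[-0.092, 0.031, -0.006], [-0.0139, 0, 0.0001], 1]
    - [[-0.092, 0.032, -0.005], [-0.0139, 0, 0.0001], 1]
    - [[-0.092, 0.032, -0.003], [-0.0139, 0, 0.0001], 1]
    - [[-0.091, 0.032, -0.002], [-0.0139, 0, 0.0001], 1]
    - [[-0.091, 0.032, 0], [-0.0139, 0, 0.0001], 1]
    - [[-0.092, 0.032, 0.001], [-0.0139, 0, 0.0001], 1]
    - [[-0.091, 0.032, 0.002], [-0.0139, 0, 0.0001], 1]

```text
clock: 17.42
eef_pos: [0.4651, -0.1123, 0.2777]
tool_rot: [0.72, 0.671, 0.119, 0.127]
ft_force: [0.2, -0.9, 0.2]
grip_width: 0.0855
grasp_force: 0.0
```

Emit:
apply_moves:
  steps:
    - [[-0.092, 0.032, 0.004], [-0.0139, 0, 0.0002], 1]
    - [[-0.091, 0.032, 0.005], [-0.0139, 0, 0.0001], 1]
    - [[-0.091, 0.032, 0.006], [-0.0139, 0, 0.0002], 1]
    - [[-0.092, 0.031, 0.008], [-0.0139, 0, 0.0001], 1]
    - [[-0.091, 0.031, 0.009], [-0.0139, 0, 0.0002], 1]
    - [[-0.092, 0.031, 0.011], [-0.0138, 0, 0.0001], 1]
    - [[-0.091, 0.03, 0.012], [-0.0139, 0, 0.0002], 1]
    - [[-0.092, 0.029, 0.013], [-0.0138, 0, 0.0001], 1]

```text
clock: 18.08
eef_pos: [0.5047, -0.2617, 0.2894]
tool_rot: [0.689, 0.639, 0.234, 0.25]
ft_force: [-0.1, 0.1, -0.5]
grip_width: 0.0853
grasp_force: 0.0
```

Emit:
apply_moves:
  steps:
    - [[0, 0, 0], [0, 0, 0], 1]
    - [[0, 0, 0], [0, 0, 0], 1]
    - [[0, 0, 0], [0, 0, 0], 1]
    - [[0, 0, 0], [0, 0, 0], 1]
    - [[0, 0, 0], [0, 0, 0], 1]
    - [[0, 0, 0], [0, 0, 0], 1]
    - [[0, 0, 0], [0, 0, 0], 1]
    - [[0, 0, 0], [0, 0, 0], 1]

```text
clock: 18.75
eef_pos: [0.5055, -0.2608, 0.2901]
tool_rot: [0.688, 0.64, 0.234, 0.25]
ft_force: [-0.1, -0.8, 0.1]
grip_width: 0.0852
grasp_force: 0.0
```

```bash
python3 w.py w4; python3 - <<'E'
from h import *
f=np.load('pics/w4.npz');p,d,c=f['p'],f['d'],f['c']; x,y,z=c[...,0],c[...,1],c[...,2]
o=bot.get_obs();Rc=R.from_quat(o['tool_rot']).as_matrix();print(o['joint_pos'].round(3),np.degrees(np.arctan2(Rc[1,1],Rc[0,1])),np.degrees(np.arcsin(Rc[2,1])),Rc[2,0])
hsv=cv2.cvtColor(p,cv2.COLOR_RGB2HSV); H,S,V=hsv[...,0],hsv[...,1],hsv[...,2]
# panel front plane
m=(d>0)&(y<-.2)&(y>-.34)&(x>.5)&(x<.72)&(z>.05)&(z<.15)&(H>95)&(H<125)&(S>90)
q=c[m]
for _ in range(6):
    mm=q.mean(0); n=np.linalg.svd(q-mm,full_matrices=False)[2][2]; n*=np.sign(n[2]); e=(q-mm)@n; q=q[abs(e)<max(.0015,1.5*e.std())]
print('plane',len(q),n,'lean',np.degrees(np.arcsin(n[2])),'yaw',np.degrees(np.arctan2(n[1],n[0])),mm)
ex=np.array([n[0],n[1],0])/np.hypot(n[0],n[1]); ey=np.array([-ex[1],ex[0],0]); u=np.cross(n,ey); u*=np.sign(u[2])
# all points on the plane
a=c[(d>0)&(abs((c-mm)@n)<.003)&(y<-.19)&(y>-.35)&(z>.03)&(z<.18)]
hy=(a-mm)@ey; hu=(a-mm)@u; print('y ext',np.percentile(hy,[.5,99.5]),'u ext',np.percentile(hu,[.5,99.5]))
ymid=np.mean(np.percentile(hy,[.5,99.5])); top=mm+ymid*ey+np.percentile(hu,99.5)*u; O=top-.15*u-.012*n; print('origin est',O)
# fingertips relative to eef in tool frame
t=(c-o['eef_pos'])@Rc; s=(d>0)&(abs(t[...,0])<.03)&(abs(t[...,1])<.07)&(t[...,2]>-.12)&(t[...,2]<.03)
for lo,hi in((-.07,0),(0,.07)):
    g=t[s&(t[...,1]>lo)&(t[...,1]<hi)]; print('finger',len(g),g[:,2].max(),np.percentile(g[:,1],[1,99]))
E
```

```text
[ 0.50547481 -0.26079684  0.29006576] [0.68843007 0.63957502 0.2336466  0.24983414] cam [ 0.40864363 -0.178257    0.41094211]
[-0.687 -0.088 -0.403  0.655  0.381  1.077] -4.283231402564696 40.00131832391951 0.0021681585526620584
plane 168 [ 0.70251876 -0.05329955  0.70966651] lean 45.2077880574894 yaw -4.338674464147294 [ 0.56980158 -0.25809878  0.14659787]
y ext [-0.09323774  0.05848546] u ext [-0.14774365  0.04034692]
origin est [ 0.63765093 -0.28067253  0.06082714]
finger 30507 -0.0281315618354823 [-0.06923188 -0.00100076]
finger 31078 -0.028480439413484954 [0.00094066 0.06903332]
```

View pics/w4.png

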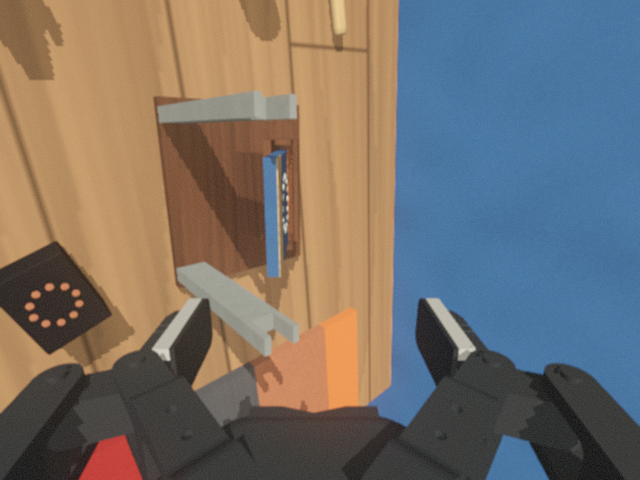

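The wrist view looks along the panel. Its top edge face is the blue strip at (265–282, 152–276), and the bracket posts are clear on both sides. The open tips measure 28 mm behind the reported TCP along the tool axis, which confirms the offset. Locating the top face centre next.

```bash
python3 - <<'E'
from h import *
f=np.load('pics/w4.npz');p,d,c=f['p'],f['d'],f['c']; x,y,z=c[...,0],c[...,1],c[...,2]
hsv=cv2.cvtColor(p,cv2.COLOR_RGB2HSV); H,S,V=hsv[...,0],hsv[...,1],hsv[...,2]
q=c[(d>0)&(y<-.18)&(y>-.35)&(x>.5)&(x<.62)&(z>.13)&(z<.175)]
O=pan(RO,-4.4,40,.15,0); T=tilted(-4.4,40); L=(q-O)@T  # cols: along y, normal, -up
print(len(q)); L=L[abs(L[:,2])<.006]
print('top face: y',np.percentile(L[:,0],[1,99]),'normal',np.percentile(L[:,1],[1,99]),'-up',np.median(L[:,2]))
print('yaw resid',np.degrees(np.polyfit(L[:,0],L[:,1],1)[0]))
plan(pan(RO,-4.4,40,.094),tilted(-4.4,40),16,1)
E
```

```text
3282
top face: y [-0.08025249  0.05414813] normal [-0.02794547  0.01271213] -up 0.0011884281639881296
yaw resid 4.966152156684967
[[[-0.0,-0.012,0.063],[0.0,-0.0001,0.0],1],[[-0.0,-0.012,0.063],[0.0,-0.0001,0.0],1],[[-0.0,-0.012,0.063],[0.0,-0.0001,0.0],1],[[-0.0,-0.012,0.063],[0.0,-0.0001,0.0],1],[[-0.0,-0.012,0.063],[0.0,-0.0001,0.0],1],[[-0.0,-0.012,0.063],[0.0,-0.0001,0.0],1],[[-0.0,-0.012,0.063],[0.0,-0.0001,0.0],1],[[-0.001,-0.012,0.063],[0.0,-0.0001,0.0001],1]]
[[[-0.0,-0.012,0.063],[0.0,-0.0001,0.0],1],[[-0.0,-0.012,0.063],[0.0,-0.0001,0.0001],1],[[-0.001,-0.012,0.063],[0.0,-0.0001,0.0],1],[[-0.0,-0.012,0.063],[0.0,-0.0,0.0001],1],[[-0.001,-0.013,0.063],[0.0,-0.0001,0.0],1],[[-0.0,-0.012,0.062],[0.0,-0.0,0.0001],1],[[-0.001,-0.013,0.063],[0.0,-0.0001,0.0],1],[[-0.0,-0.012,0.062],[0.0,-0.0,0.0001],1]]
end [ 0.6047 -0.269   0.1109]
```

My rack estimate agrees to about 1 mm. Going down to the panel.

Emit:
apply_moves:
  steps:
    - [[0, -0.03, 0.04], [0, 0, 0], 1]
    - [[0, -0.05, 0.06], [0, 0, 0], 1]
    - [[0, -0.06, 0.07], [0, 0, 0], 1]
    - [[-0.002, -0.04, 0.08], [0, -0.001, 0.0004], 1]
    - [[0, -0.016, 0.09], [0, 0, 0], 1]
    - [[0, 0, 0.1], [0, 0, 0], 1]
    - [[0, 0, 0.1], [0, 0, 0], 1]
    - [[0, 0, 0.09], [0, 0, 0], 1]

```text
clock: 19.47
eef_pos: [0.5566, -0.2653, 0.1673]
tool_rot: [0.69, 0.638, 0.233, 0.251]
ft_force: [0.4, 0.3, -0.5]
grip_width: 0.0851
grasp_force: 0.0
```

Emit:
apply_moves:
  steps:
    - [[0, 0, 0.09], [0, 0, 0], 1]
    - [[0, 0, 0.08], [0, 0, 0], 1]
    - [[0, 0, 0.07], [0, 0, 0], 1]
    - [[0, 0, 0.05], [0, 0, 0], 1]
    - [[0, 0, 0.02], [0, 0, 0], 1]
    - [[0, 0, 0], [0, 0, 0], 1]
    - [[0, 0, 0], [0, 0, 0], 1]
    - [[0, 0, 0], [0, 0, 0], 1]

```text
clock: 20.13
eef_pos: [0.5958, -0.2686, 0.1215]
tool_rot: [0.689, 0.638, 0.233, 0.251]
ft_force: [0.0, 1.3, 0.1]
grip_width: 0.0853
grasp_force: 0.0
```

```bash
python3 - <<'E'
from h import *
o=bot.get_obs();Rc=R.from_quat(o['tool_rot']).as_matrix();print(o['eef_pos'],np.degrees(np.arctan2(Rc[1,1],Rc[0,1])),np.degrees(np.arcsin(Rc[2,1])),abs(o['joint_vel']).max())
print('rem tool mm',1000*(pan(RO,-4.4,40,.094)-o['eef_pos'])@Rc)
p,d=camera("scene"); c=cloud("scene",d); T=tilted(-4.4,40); L=(c-np.array(RO))@T
hsv=cv2.cvtColor(p,cv2.COLOR_RGB2HSV); H,S,V=hsv[...,0],hsv[...,1],hsv[...,2]
m=(d>0)&(abs(L[...,0])<.062)&(abs(L[...,1]-.012)<.006)&(-L[...,2]>.03)&(-L[...,2]<.165)&(S>50)
q=L[m]; print('panel front n',np.median(q[:,1]),'y',np.percentile(q[:,0],[1,99]),'h',np.percentile(-q[:,2],[1,99]))
cv2.imwrite('pics/s5.png',cv2.resize(p[100:340,100:420,::-1],None,fx=2,fy=2))
E
```

```text
[ 0.59583046 -0.26859264  0.12147162] -4.406408192238091 40.047267309738025 0.007454867217374424
rem tool mm [ 2.57952845e-01 -3.32112374e-04  1.38554679e+01]
panel front n 0.011305471743623221 y [-0.05832484  0.05370823] h [0.03115722 0.14944791]
```

View pics/s5.png

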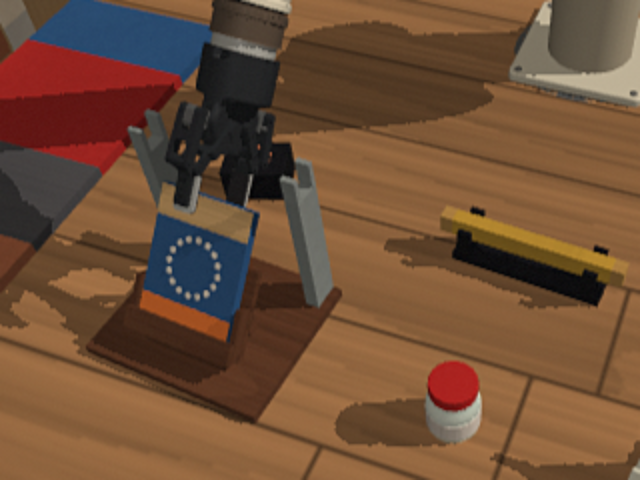

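The open fingers straddle the panel top (crop pixels (190,190) and (240,190)), and the bar lies in its rest at (535,245). Going the last 14 mm, then closing.

Emit:
apply_moves:
  steps:
    - [[0.001, -0.002, 0.02], [0, 0, 0], 1]
    - [[0, 0, 0.03], [0, 0, 0], 1]
    - [[0, 0, 0.02], [0, 0, 0], 1]
    - [[0, 0, 0], [0, 0, 0], 1]
    - [[0, 0, 0], [0, 0, 0], 1]
    - [[0, 0, 0], [0, 0, 0], 0.6]
    - [[0, 0, 0], [0, 0, 0], 0.4]
    - [[0, 0, 0], [0, 0, 0], 0.25]

```text
clock: 20.85
eef_pos: [0.6045, -0.2689, 0.1098]
tool_rot: [0.689, 0.638, 0.233, 0.251]
ft_force: [0.6, 0.8, 1.1]
grip_width: 0.0518
grasp_force: 0.0
```

Emit:
apply_moves:
  steps:
    - [[0, 0, 0], [0, 0, 0], 0.2]
    - [[0, 0, 0], [0, 0, 0], 0.15]
    - [[0, 0, 0], [0, 0, 0], 0.05]
    - [[0, 0, 0], [0, 0, 0], 0]
    - [[0, 0, 0], [0, 0, 0], 0]
    - [[0, 0, 0], [0, 0, 0], 0]
    - [[0, 0, 0], [0, 0, 0], 0]
    - [[0, 0, 0], [0, 0, 0], 0]

```text
clock: 21.52
eef_pos: [0.6055, -0.2693, 0.1109]
tool_rot: [0.689, 0.638, 0.233, 0.252]
ft_force: [2.9, -0.3, 2.4]
grip_width: 0.0111
grasp_force: 59.1
```

Emit:
apply_moves:
  steps:
    - [[0, 0, -0.02], [0, 0, 0], 0]
    - [[0, 0, -0.05], [0, 0, 0], 0]
    - [[0, 0, -0.08], [0, 0, 0], 0]
    - [[0, 0, -0.1], [0, 0, 0], 0]
    - [[0, 0, -0.1], [0, 0, 0], 0]
    - [[0, 0, -0.1], [0, 0, 0], 0]
    - [[0, 0, -0.08], [0, 0, 0], 0]
    - [[0, 0.02, -0.04], [0, 0, 0], 0]

```text
clock: 22.18
eef_pos: [0.5315, -0.2626, 0.1984]
tool_rot: [0.691, 0.638, 0.232, 0.249]
ft_force: [-0.8, 0.4, -1.6]
grip_width: 0.0114
grasp_force: 59.3
```

Emit:
apply_moves:
  steps:
    - [[0, 0.04, -0.05], [0, 0, 0], 0]
    - [[0, 0.06, -0.07], [0, 0, 0], 0]
    - [[0, 0.07, -0.08], [0, 0, 0], 0]
    - [[0, 0.07, -0.08], [0, 0, 0], 0]
    - [[0, 0.06, -0.07], [0, 0, 0], 0]
    - [[0, 0.04, -0.05], [0, 0, 0], 0]
    - [[0, 0.02, -0.02], [0, 0, 0], 0]
    - [[0, 0, 0], [0, 0, 0], 0]

```text
clock: 22.85
eef_pos: [0.5352, -0.2636, 0.3103]
tool_rot: [0.69, 0.638, 0.232, 0.251]
ft_force: [0.2, 0.3, -1.5]
grip_width: 0.0112
grasp_force: 59.2
```

```bash
python3 - <<'E'
from h import *
o=bot.get_obs();Rc=R.from_quat(o['tool_rot']).as_matrix();e=o['eef_pos'];print(e,o['joint_pos'].round(2),o['grasp_force'],o['ft_force'])
p,d=camera("scene"); c=cloud("scene",d); L=(c-e)@Rc; L[...,2]*=-1
hsv=cv2.cvtColor(p,cv2.COLOR_RGB2HSV); H,S,V=hsv[...,0],hsv[...,1],hsv[...,2]
q=L[(d>0)&(abs(L[...,0])<.07)&(abs(L[...,1]-.006)<.02)&(L[...,2]>-.11)&(L[...,2]<.07)&(((H>95)&(H<125)&(S>90))|((H<14)&(S>180)))]
print(len(q),'front n',np.median(q[:,1]),'tilt deg',np.degrees(np.polyfit(q[:,2],q[:,1],1)[0]),'yawrel',np.degrees(np.polyfit(q[:,0],q[:,1],1)[0]),'y',np.percentile(q[:,0],[1,99]),'h rel',np.percentile(q[:,2],[.5,99]))
r=q[q[:,2]<-.05]; print('left/right edge low',np.percentile(r[:,0],[2,98])); r=q[(q[:,2]>-.03)&(q[:,2]<.01)];print('mid',np.percentile(r[:,0],[2,98]))
K,Rm,t=cal("scene")
u=cv2.projectPoints(e[None],cv2.Rodrigues(Rm)[0],t,K,None)[0].ravel();print(u)
E
```

```text
[ 0.53522709 -0.26363523  0.31028905] [-0.64 -0.05 -0.32  0.69  0.35  1.12] 59.19881343841553 [ 0.15789659  0.30446034 -1.50819295]
3267 front n 0.004741598053124373 tilt deg -0.9224003432660055 yawrel -1.2272301915643495 y [-0.0558728   0.05365406] h rel [-0.09102245  0.04185619]
left/right edge low [-0.05462645  0.05300829]
mid [-0.05464384  0.05343944]
[197.38159504 124.33561746]
```

```bash
python3 - <<'E'
from h import *
f=np.load('pics/scene0.npz');p,d,c=f['p'],f['d'],f['c']; x,y,z=c[...,0],c[...,1],c[...,2]
S=cv2.cvtColor(p,cv2.COLOR_RGB2HSV)[...,1]
E=np.array([.6712,.2825,.04]); 
for yaw in(-10.9,):
    T=tilted(yaw,28); L=(c-E)@T; L[...,2]*=-1
    m=(d>0)&(S<90)&(abs(L[...,0])<.09)&(abs(L[...,1])<.006)&(L[...,2]>.02)&(L[...,2]<.1); q=L[m]
    w=q[(q[:,2]>.03)&(q[:,2]<.085)]
    A=np.c_[w[:,0],w[:,2],np.ones(len(w))]; print('n = a*s+b*h+c',np.linalg.lstsq(A,w[:,1],rcond=None)[0],'med',np.median(w[:,1]))
    for a,b in((.02,.035),(.04,.06),(.065,.085)):
        r=q[(q[:,2]>a)&(q[:,2]<b)]; print('h',a,'s ext',np.percentile(r[:,0],[.5,99.5]),'n',np.median(r[:,1]))
    print('h max',np.percentile(q[:,2],99.5))
    m=(d>0)&(S<90)&(abs(L[...,0])<.065)&(L[...,1]>.015)&(L[...,1]<.04)&(L[...,2]>.006)&(L[...,2]<.02); q=L[m]; print('lip',len(q),np.percentile(q[:,1],[2,50,98]),np.percentile(q[:,2],[50,95]),'s')
e=np.array(bot.get_obs()['eef_pos']);R0=R.from_quat(bot.get_obs()['tool_rot']).as_matrix()
t=pan(E,-10.9,28,.1535,.010); print(t); t[2]=.31
plan(t,tilted(-10.9,28),24,0)
E
```

```text
n = a*s+b*h+c [ 0.00023782  0.00053497 -0.00047513] med -0.0004653696956971013
h 0.02 s ext [-0.07458402  0.07349103] n -0.00043521392992519896
h 0.04 s ext [-0.07484765  0.07355218] n -0.0004919531884164972
h 0.065 s ext [-0.0747784   0.07362851] n -0.00043845430273937644
h max 0.0906300377259119
lip 421 [0.02171854 0.02713125 0.02974905] [0.01173177 0.01458656] s
[0.60910642 0.29445734 0.18022717]
[[[0.117,0.005,0.004],[0.0027,-0.0009,0.0012],0],[[0.117,0.005,0.004],[0.0027,-0.0009,0.0012],0],[[0.117,0.004,0.003],[0.0027,-0.0009,0.0012],0],[[0.117,0.004,0.003],[0.0027,-0.0009,0.0012],0],[[0.117,0.003,0.003],[0.0027,-0.0008,0.0012],0],[[0.117,0.003,0.002],[0.0028,-0.0009,0.0012],0],[[0.117,0.003,0.002],[0.0027,-0.0008,0.0012],0],[[0.117,0.002,0.002],[0.0028,-0.0009,0.0013],0]]
[[[0.117,0.002,0.001],[0.0027,-0.0008,0.0012],0],[[0.117,0.001,0.001],[0.0028,-0.0009,0.0013],0],[[0.117,0.001,0.001],[0.0027,-0.0008,0.0012],0],[[0.117,0.0,0.0],[0.0028,-0.0009,0.0013],0],[[0.117,-0.0,0.0],[0.0027,-0.0008,0.0012],0],[[0.117,-0.001,-0.0],[0.0028,-0.0009,0.0013],0],[[0.117,-0.001,-0.001],[0.0027,-0.0008,0.0012],0],[[0.118,-0.002,-0.001],[0.0028,-0.0009,0.0013],0]]
[[[0.117,-0.002,-0.001],[0.0027,-0.0008,0.0012],0],[[0.118,-0.002,-0.001],[0.0028,-0.0009,0.0013],0],[[0.117,-0.003,-0.002],[0.0027,-0.0008,0.0012],0],[[0.117,-0.004,-0.002],[0.0028,-0.0009,0.0013],0],[[0.118,-0.004,-0.002],[0.0027,-0.0008,0.0012],0],[[0.117,-0.004,-0.003],[0.0028,-0.0009,0.0013],0],[[0.118,-0.005,-0.003],[0.0027,-0.0008,0.0012],0],[[0.117,-0.006,-0.003],[0.0028,-0.0009,0.0013],0]]
end [0.609  0.2945 0.31  ]
```

The easel estimate is self-consistent to within 1 mm. Carrying the panel across.

Emit:
apply_moves:
  steps:
    - [[0.06, 0.003, 0.002], [0.0027, -0.0009, 0.0012], 0]
    - [[0.09, 0.004, 0.003], [0.0027, -0.0009, 0.0012], 0]
    - [[0.117, 0.004, 0.003], [0.0027, -0.0009, 0.0012], 0]
    - [[0.117, 0.004, 0.003], [0.0027, -0.0009, 0.0012], 0]
    - [[0.117, 0.003, 0.003], [0.0027, -0.0009, 0.0012], 0]
    - [[0.117, 0.003, 0.002], [0.0028, -0.0009, 0.0012], 0]
    - [[0.117, 0.003, 0.002], [0.0027, -0.0008, 0.0012], 0]
    - [[0.117, 0.002, 0.002], [0.0028, -0.0008, 0.0013], 0]

```text
clock: 23.57
eef_pos: [0.5567, -0.0933, 0.3074]
tool_rot: [0.711, 0.633, 0.205, 0.228]
ft_force: [0.4, 0.8, -0.5]
grip_width: 0.0108
grasp_force: 59.2
```

Emit:
apply_moves:
  steps:
    - [[0.117, 0.002, 0.001], [0.0027, -0.0008, 0.0012], 0]
    - [[0.117, 0.001, 0.001], [0.0028, -0.0009, 0.0013], 0]
    - [[0.117, 0.001, 0.001], [0.0027, -0.0008, 0.0012], 0]
    - [[0.117, 0, 0], [0.0028, -0.0009, 0.0013], 0]
    - [[0.117, 0, 0], [0.0027, -0.0008, 0.0012], 0]
    - [[0.117, -0.001, 0], [0.0028, -0.0009, 0.0013], 0]
    - [[0.117, -0.001, -0.001], [0.0027, -0.0008, 0.0012], 0]
    - [[0.117, -0.002, -0.001], [0.0028, -0.0009, 0.0013], 0]

```text
clock: 24.23
eef_pos: [0.5813, 0.0918, 0.3077]
tool_rot: [0.73, 0.626, 0.178, 0.208]
ft_force: [0.8, 0.4, -1.8]
grip_width: 0.0114
grasp_force: 59.2
```

Emit:
apply_moves:
  steps:
    - [[0.117, -0.002, -0.001], [0.0027, -0.0008, 0.0012], 0]
    - [[0.117, -0.002, -0.001], [0.0028, -0.0009, 0.0013], 0]
    - [[0.117, -0.003, -0.002], [0.0027, -0.0008, 0.0012], 0]
    - [[0.117, -0.004, -0.002], [0.0028, -0.0009, 0.0013], 0]
    - [[0.117, -0.004, -0.002], [0.0027, -0.0008, 0.0012], 0]
    - [[0.117, -0.004, -0.003], [0.0028, -0.0009, 0.0013], 0]
    - [[0.117, -0.005, -0.003], [0.0027, -0.0008, 0.0012], 0]
    - [[0.1, -0.006, -0.003], [0.0028, -0.0009, 0.0013], 0]

```text
clock: 24.9
eef_pos: [0.6056, 0.2744, 0.3076]
tool_rot: [0.748, 0.619, 0.152, 0.187]
ft_force: [0.6, -0.3, -0.7]
grip_width: 0.0114
grasp_force: 59.2
```

Emit:
apply_moves:
  steps:
    - [[0.06, 0, 0], [0, 0, 0], 0]
    - [[0.03, 0, 0], [0, 0, 0], 0]
    - [[0.01, 0, 0], [0, 0, 0], 0]
    - [[0, 0, 0], [0, 0, 0], 0]
    - [[0, 0, 0], [0, 0, 0], 0]
    - [[0, 0, 0], [0, 0, 0], 0]
    - [[0, 0, 0], [0, 0, 0], 0]
    - [[0, 0, 0], [0, 0, 0], 0]

```text
clock: 25.57
eef_pos: [0.6105, 0.2922, 0.3115]
tool_rot: [0.748, 0.617, 0.155, 0.188]
ft_force: [-1.0, -0.3, -1.0]
grip_width: 0.011
grasp_force: 59.2
```

```bash
cat >> h.py <<'E'
EO=np.array([.6708,.2820,.04])
def panel_in(R0,o0):  # panel front-face stats from scene view in frame (s,n,h)
    p,d=camera("scene"); c=cloud("scene",d); L=(c-o0)@R0; L[...,2]*=-1
    hsv=cv2.cvtColor(p,cv2.COLOR_RGB2HSV); H,S=hsv[...,0],hsv[...,1]
    q=L[(d>0)&(abs(L[...,0])<.08)&(abs(L[...,1])<.04)&(L[...,2]>-.12)&(L[...,2]<.17)&(((H>95)&(H<125)&(S>90))|((H<14)&(S>180)))]
    A=np.c_[q[:,0],q[:,2],np.ones(len(q))]; k=np.linalg.lstsq(A,q[:,1],rcond=None)[0]
    print(len(q),'n med',np.median(q[:,1]).round(4),'yaw,tilt deg',np.degrees(k[:2]).round(2),'s',np.percentile(q[:,0],[1,99]).round(4),'h',np.percentile(q[:,2],[.5,99.5]).round(4))
E
python3 - <<'E'
from h import *
o=bot.get_obs();Rc=R.from_quat(o['tool_rot']).as_matrix();e=o['eef_pos'];print(e,o['joint_pos'].round(2),o['grasp_force'])
panel_in(Rc,e)
plan(pan(EO,-10.9,28,.0935+.03,.010),tilted(-10.9,28),8,0)
E
```

```text
[0.61049972 0.29217147 0.31145877] [ 0.61  0.28  0.19  1.12 -0.34  2.31] 59.150546193122864
5733 n med 0.005 yaw,tilt deg [-0.03  0.33] s [-0.0559  0.0513] h [-0.0913  0.1439]
[[[0.001,-0.04,0.09],[0.0001,0.0,-0.0],0],[[0.001,-0.04,0.09],[0.0001,0.0,-0.0],0],[[0.001,-0.04,0.091],[0.0001,0.0,-0.0],0],[[0.001,-0.04,0.091],[0.0001,0.0,-0.0],0],[[0.001,-0.04,0.09],[0.0001,0.0,-0.0],0],[[0.0,-0.04,0.091],[0.0001,0.0,-0.0],0],[[0.001,-0.039,0.09],[0.0002,0.0001,-0.0],0],[[0.0,-0.039,0.091],[0.0001,0.0,-0.0001],0]]
end [0.6226 0.2912 0.1537]
```

Emit:
apply_moves:
  steps:
    - [[0.005, -0.02, 0.04], [0.001, 0, 0], 0]
    - [[0, -0.04, 0.08], [0, 0, 0], 0]
    - [[0, -0.05, 0.12], [0, 0, 0], 0]
    - [[0, -0.06, 0.14], [0, 0, 0], 0]
    - [[0, -0.06, 0.13], [0, 0, 0], 0]
    - [[0, -0.05, 0.11], [0, 0, 0], 0]
    - [[0, -0.03, 0.07], [0, 0, 0], 0]
    - [[0, -0.008, 0.03], [0, 0, 0], 0]

```text
clock: 26.28
eef_pos: [0.621, 0.2905, 0.1506]
tool_rot: [0.748, 0.618, 0.152, 0.187]
ft_force: [0.5, 0.9, -2.6]
grip_width: 0.0114
grasp_force: 59.3
```

Emit:
apply_moves:
  steps:
    - [[0, 0, 0], [0, 0, 0], 0]
    - [[0, 0, 0], [0, 0, 0], 0]
    - [[0, 0, 0], [0, 0, 0], 0]
    - [[0, 0, 0], [0, 0, 0], 0]
    - [[0, 0, 0], [0, 0, 0], 0]
    - [[0, 0, 0], [0, 0, 0], 0]
    - [[0, 0, 0], [0, 0, 0], 0]
    - [[0, 0, 0], [0, 0, 0], 0]

```text
clock: 26.95
eef_pos: [0.6218, 0.2918, 0.1543]
tool_rot: [0.748, 0.618, 0.154, 0.186]
ft_force: [0.8, -0.7, -0.5]
grip_width: 0.0112
grasp_force: 59.2
```

```bash
python3 - <<'E'
from h import *
o=bot.get_obs();Rc=R.from_quat(o['tool_rot']).as_matrix();e=o['eef_pos'];print(e,o['ft_force'],o['joint_pos'].round(2))
T=tilted(-10.9,28); panel_in(T,EO); l=(e-EO)@T; print('eef in easel frame',l)
for h,n in((.0955,.0095),(.0935,.006)): print(h,1000*(pan(EO,-10.9,28,h,n)-e)@Rc)
p,d=camera("scene"); cv2.imwrite('pics/s6.png',cv2.resize(p[200:420,360:600,::-1],None,fx=2.5,fy=2.5))
E
```

```text
[0.62182244 0.29183892 0.15430095] [ 0.82121636 -0.72812156 -0.49781161] [ 0.59  0.38 -0.08  0.75 -0.34  2.29]
3610 n med 0.0144 yaw,tilt deg [ 0.03 -0.71] s [-0.0554  0.0515] h [0.0332 0.146 ]
eef in easel frame [ 0.00039998  0.0095539  -0.12437394]
0.0955 [-0.3969618  -0.04179566 28.87399723]
0.0935 [-0.395065   -3.5409432  30.87548741]
```

View pics/s6.png

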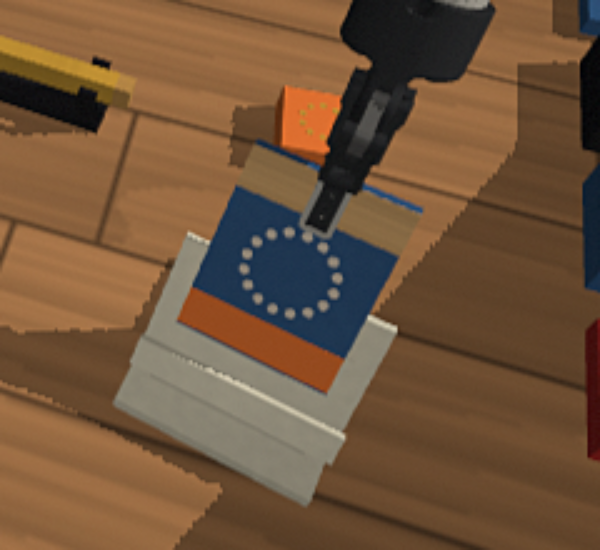

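The panel is held over the board, orange band down, about 30 mm above the ledge and 2 mm to the -y side. I'll shift it 2 mm and lower it.

Emit:
apply_moves:
  steps:
    - [[0.006, 0, 0.01], [0, 0, 0], 0]
    - [[0.003, 0, 0.02], [0, 0, 0], 0]
    - [[0, 0, 0.025], [0, 0, 0], 0]
    - [[0, 0, 0.025], [0, 0, 0], 0]
    - [[0, 0, 0.025], [0, 0, 0], 0]
    - [[0, 0, 0.02], [0, 0, 0], 0]
    - [[0, 0, 0.01], [0, 0, 0], 0]
    - [[0, 0, 0], [0, 0, 0], 0]

```text
clock: 27.72
eef_pos: [0.6345, 0.2906, 0.1291]
tool_rot: [0.748, 0.618, 0.153, 0.186]
ft_force: [-1.0, -0.4, -1.2]
grip_width: 0.0114
grasp_force: 59.3
```

Emit:
apply_moves:
  steps:
    - [[0, 0, 0], [0, 0, 0], 0]
    - [[0, 0, 0], [0, 0, 0], 0]
    - [[0, 0, 0], [0, 0, 0], 0]
    - [[0, 0, 0.003], [0, 0, 0], 0]
    - [[0, 0, 0.003], [0, 0, 0], 0]
    - [[0, 0, 0], [0, 0, 0], 0]
    - [[0, 0, 0], [0, 0, 0], 0]
    - [[0, 0, 0], [0, 0, 0], 0]

```text
clock: 28.38
eef_pos: [0.6351, 0.291, 0.1291]
tool_rot: [0.748, 0.618, 0.154, 0.186]
ft_force: [-0.7, 0.1, -0.9]
grip_width: 0.0111
grasp_force: 59.3
```

```bash
python3 - <<'E'
from h import *
o=bot.get_obs();e=o['eef_pos'];T=tilted(-10.9,28);print(o['ft_force'],o['ft_force']@T,(e-EO)@T); panel_in(T,EO)
E
```

```text
[-0.65973492  0.09342527 -0.85408112] [-0.03301311 -0.98856731  0.44167613] [ 0.00206841  0.0093567  -0.09588628]
3389 n med 0.0141 yaw,tilt deg [-0.05 -1.09] s [-0.0537  0.0533] h [0.0095 0.1526]
```

Emit:
apply_moves:
  steps:
    - [[0, 0, 0.006], [0, 0, 0], 0]
    - [[0, -0.004, 0.004], [0, 0, 0], 0]
    - [[0, -0.004, 0], [0, 0, 0], 0]
    - [[0, -0.003, 0], [0, 0, 0], 0]
    - [[0, 0, 0], [0, 0, 0], 0]
    - [[0, 0, 0], [0, 0, 0], 0]
    - [[0, 0, 0], [0, 0, 0], 0]
    - [[0, 0, 0], [0, 0, 0], 0]

```text
clock: 29.1
eef_pos: [0.6343, 0.2911, 0.1264]
tool_rot: [0.748, 0.618, 0.154, 0.187]
ft_force: [0.9, -0.9, -1.4]
grip_width: 0.0114
grasp_force: 59.1
```

```bash
python3 - <<'E'
from h import *
o=bot.get_obs();e=o['eef_pos'];T=tilted(-10.9,28);print(o['ft_force']@T,(e-EO)@T,o['ft_torque']); panel_in(T,EO)
E
```

```text
[-0.73062045  0.30626094  1.7268387 ] [ 0.0020714   0.0074377  -0.09395568] [0.04216432 0.37028259 0.02970869]
3351 n med 0.0121 yaw,tilt deg [ 0.04 -1.08] s [-0.0538  0.0534] h [0.0081 0.1504]
```

Emit:
apply_moves:
  steps:
    - [[0, 0, 0], [0.003, 0, 0], 0]
    - [[0, 0, 0.004], [0.002, 0, 0], 0]
    - [[0, 0, 0.004], [0, 0, 0], 0]
    - [[0, 0, 0.003], [0, 0, 0], 0]
    - [[0, 0, 0], [0, 0, 0], 0]
    - [[0, 0, 0], [0, 0, 0], 0]
    - [[0, 0, 0], [0, 0, 0], 0]
    - [[0, 0, 0], [0, 0, 0], 0]

```text
clock: 29.82
eef_pos: [0.6352, 0.2911, 0.1264]
tool_rot: [0.749, 0.619, 0.149, 0.181]
ft_force: [-6.8, -2.9, 8.5]
grip_width: 0.0109
grasp_force: 60.8
```

```bash
python3 - <<'E'
from h import *
o=bot.get_obs();e=o['eef_pos'];T=tilted(-10.9,28);print(o['ft_force']@T,(e-EO)@T,o['ft_torque']); panel_in(T,EO)
E
```

```text
[ -4.12536478  -1.39417451 -10.37558789] [ 0.00215057  0.00815162 -0.09352389] [-0.47484988  0.76324648 -0.18929454]
3316 n med 0.0123 yaw,tilt deg [-0.07 -0.27] s [-0.0536  0.0535] h [0.0078 0.1501]
```

The panel is on the ledge (10 N along the slope), centred and nearly flat on the board. I'll ease off and release.

Emit:
apply_moves:
  steps:
    - [[0, 0, -0.003], [0, 0, 0], 0]
    - [[0, -0.003, 0], [0, 0, 0], 0]
    - [[0, 0, 0], [0, 0, 0], 0]
    - [[0, 0, 0], [0, 0, 0], 0.2]
    - [[0, 0, 0], [0, 0, 0], 0.25]
    - [[0, 0, 0], [0, 0, 0], 0.35]
    - [[0, 0, 0], [0, 0, 0], 0.5]
    - [[0, 0, 0], [0, 0, 0], 0.6]

```text
clock: 30.53
eef_pos: [0.6341, 0.2911, 0.124]
tool_rot: [0.75, 0.619, 0.148, 0.18]
ft_force: [-0.7, -0.2, -0.2]
grip_width: 0.0509
grasp_force: 0.0
```

Emit:
apply_moves:
  steps:
    - [[0, 0, 0], [0, 0, 0], 0.7]
    - [[0, 0, 0], [0, 0, 0], 0.7]
    - [[0, 0, 0], [0, 0, 0], 0.7]
    - [[0, 0, 0], [0, 0, 0], 0.7]
    - [[0, 0, 0], [0, 0, 0], 0.7]
    - [[0, 0, 0], [0, 0, 0], 0.7]
    - [[0, 0, 0], [0, 0, 0], 0.7]
    - [[0, 0, 0], [0, 0, 0], 0.7]

```text
clock: 31.2
eef_pos: [0.6343, 0.2911, 0.1246]
tool_rot: [0.75, 0.619, 0.149, 0.181]
ft_force: [-0.5, -0.4, 0.3]
grip_width: 0.0598
grasp_force: 0.0
```

```bash
python3 - <<'E'
from h import *
o=bot.get_obs();e=o['eef_pos'];T=tilted(-10.9,28);print(o['ft_force']@T,(e-EO)@T); panel_in(T,EO)
E
```

```text
[-0.50691539 -0.21141802 -0.41413421] [ 0.00204556  0.00655149 -0.09229105]
3310 n med 0.012 yaw,tilt deg [-0.06 -0.99] s [-0.0537  0.0535] h [0.0079 0.1499]
```

Emit:
apply_moves:
  steps:
    - [[0, 0, -0.03], [0, 0, 0], 0.7]
    - [[0, 0, -0.06], [0, 0, 0], 0.7]
    - [[0, 0, -0.1], [0, 0, 0], 0.7]
    - [[0, 0, -0.13], [0, 0, 0], 0.7]
    - [[0, 0, -0.13], [0, 0, 0], 0.7]
    - [[0, 0, -0.13], [0, 0, 0], 0.7]
    - [[0, 0, -0.1], [0, 0, 0], 0.7]
    - [[0, 0, -0.06], [0, 0, 0], 0.7]

```text
clock: 31.92
eef_pos: [0.568, 0.3051, 0.2613]
tool_rot: [0.749, 0.619, 0.152, 0.181]
ft_force: [0.5, 0.2, 0.3]
grip_width: 0.0596
grasp_force: 0.0
```

Emit:
apply_moves:
  steps:
    - [[0, 0, -0.05], [0, 0, 0], 0.7]
    - [[0, 0, 0], [0, 0, 0], 0.7]
    - [[0, 0, 0], [0, 0, 0], 0.7]
    - [[0, 0, 0], [0, 0, 0], 0.7]
    - [[0, 0, 0], [0, 0, 0], 0.7]
    - [[0, 0, 0], [0, 0, 0], 0.7]
    - [[0, 0, 0], [0, 0, 0], 0.7]
    - [[0, 0, 0], [0, 0, 0], 0.7]

```text
clock: 32.58
eef_pos: [0.5638, 0.3045, 0.2645]
tool_rot: [0.75, 0.619, 0.148, 0.181]
ft_force: [0.3, -0.4, 0.1]
grip_width: 0.0596
grasp_force: 0.0
```

```bash
python3 - <<'E'
from h import *
T=tilted(-10.9,28); panel_in(T,EO)
p,d=camera("scene"); c=cloud("scene",d); L=(c-EO)@T; L[...,2]*=-1
q=L[(d>0)&(abs(L[...,0])<.05)&(abs(L[...,1]-.012)<.006)&(L[...,2]>.02)&(L[...,2]<.145)]
print([(h,np.median(q[abs(q[:,2]-h)<.01][:,1]).round(4)) for h in(.03,.06,.09,.12,.135)])
S=cv2.cvtColor(p,cv2.COLOR_RGB2HSV)[...,1]
b=L[(d>0)&(S<70)&(abs(L[...,0])>.058)&(abs(L[...,0])<.073)&(abs(L[...,1])<.006)&(L[...,2]>.02)&(L[...,2]<.088)]
print('board',len(b),[(h,np.median(b[abs(b[:,2]-h)<.01][:,1]).round(4)) for h in(.03,.05,.08)],'s ext',)
cv2.imwrite('pics/end.png',p[...,::-1])
hsv=cv2.cvtColor(p,cv2.COLOR_RGB2HSV); x,y,z=c[...,0],c[...,1],c[...,2]
print('bar',c[(d>0)&(abs(x-.4265)<.04)&(abs(y-.038)<.14)&(z>.05)&(hsv[...,1]>90)&(hsv[...,0]>12)&(hsv[...,0]<35)].min(0))
E
```

```text
3431 n med 0.012 yaw,tilt deg [-0.02 -0.85] s [-0.0536  0.0534] h [0.0079 0.1501]
[(0.03, np.float64(0.0123)), (0.06, np.float64(0.012)), (0.09, np.float64(0.012)), (0.12, np.float64(0.0122)), (0.135, np.float64(0.0125))]
board 606 [(0.03, np.float64(-0.0003)), (0.05, np.float64(-0.0004)), (0.08, np.float64(-0.0001))] s ext
bar [ 0.39876068 -0.07360475  0.05000081]
```

View pics/end.png

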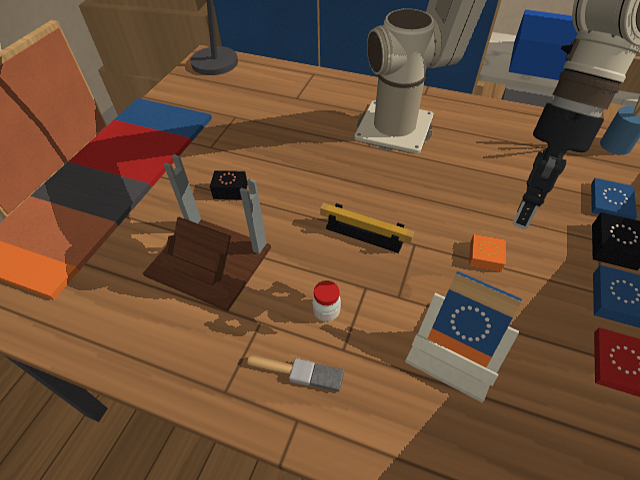

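The final view shows the panel flat on the easel board at (470,325), with face offsets of 12.0–12.5 mm for a 12 mm panel and centred within 1 mm. The bar lies in both cradles at (365,225), the bystanders are where they were, and the gripper is clear.

```bash
python3 -c "
from workcell import bot
print(bot.job_done())"
```

```text
the job is handed in; nothing more can be done
None
```

The job is handed in: the bar lies level in both cradles, the panel leans centred on the easel (orange band down, painted face out), and nothing was dropped or disturbed; one early grasp closed on air because the fingertips sit about 33 mm farther back than the text says.

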